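Take the stacked wafer bowls apart for filling

TASK

Get the silver wafer set ready for filling by taking its stack apart from the top down: first stand the lid upright on its edge between the tines of the plate rack, in one of its free slots, then set the upper bowl and after it the lower bowl upright on the tray, side by side and clear of each other and of the cruet. Leave the footed cup standing empty where it is, lower the silver into place rather than dropping it, and leave the chalice, the cruet and the patens in the rack as they are.

Things in the scene. Friction and masses are not known exactly. Their poses are not given: they have to be found in the camera images.
- footed_cup: Silver footed cup, bottom of the stack, loose: foot 90 mm across, thin stem, cup 64 mm across, 94 mm tall, bore 58 mm. Origin: centre of its underside; z up. Stack upward: cup, lower bowl, upper bowl, lid; each part's spigot or plug hangs in the one below with 2 mm play and lifts straight off. Rims in the stack: cup 94, lower bowl 152, upper bowl 192 mm above the table.
- lower_bowl: Lower (deeper) silver bowl, about 0.26 kg: straight round drum 64 mm across outside, 68 mm tall in all; the lowest 10 mm is a narrower spigot, 54 mm across, on which it also stands. Open top, wall 3 mm. Origin: centre of its underside (spigot bottom); z up. Can be gripped across its 64 mm outside near the rim.
- upper_bowl: Upper (shallower) silver bowl, about 0.20 kg: as the lower bowl, 64 mm across, but 50 mm tall in all (10 mm spigot and 40 mm drum). Origin: centre of its underside; z up.
- lid: Silver lid, about 0.14 kg: from the bottom a plug 53 mm across and 8 mm deep, a flat disc 90 mm across and 4 mm thick (8 to 12 mm above the origin), a low dome and neck, and on top a coin-shaped finial standing on edge: 32 mm across, 10 mm thick, its flat faces towards the lid's +y and -y, its centre 44 mm above the origin. Origin: centre of the plug's underside; z through the finial.
- lid_disc (a point): Centre of the lid's 90 mm disc, mid-thickness, 10 mm above the lid's origin. Axes as the lid's.
- lid_finial (a point): Centre of the lid's coin-shaped finial, 44 mm above the lid's origin. Axes as the lid's.
- rack: Fixed wooden plate rack, 130 mm (x) by 78 mm (y): rails along x at y = +-34 mm, 10 mm wide, tops 18 mm high, open between; on each six tines 5 mm thick, tops 54 mm high, 19 mm apart (x = -47.5 to 47.5): five slots, gaps 14 mm. Discs stand across x, edge on both rails. Origin: centre on the table; z up; -x end faces the table's left side, +x the stack. Patens at x = 19 and 38 mm; -38, -19, 0 free.
- slot_front (a point): Where the centre of the lid's disc lies when it stands straight in the free slot at the rack's x = -38 mm (52 mm above the table). Axes as the rack's.
- slot_second (a point): The same for the free slot at the rack's x = -19 mm.
- slot_third (a point): The same for the free slot at the rack's x = 0.
- tray: Fixed flat steel tray, 330 mm (its x) by 200 mm (its y), floor 4 mm thick, rim 10 mm high all round, a low carrying handle at either short end. Origin: centre of its underside; z up.
- cruet: Loose glass wine cruet with a silver stopper and handle, 64 mm across, 124 mm tall, standing on the tray's +x end. Origin: centre of its underside.
- chalice: Loose silver chalice on a foot, 84 mm across, 150 mm tall, standing beyond the stack. Origin: centre of its underside.
- paten_large: Loose flat silver plate, 120 mm across, 4 mm thick, standing in the rack's rearmost slot. Origin: centre of its rear face; z is its axis.
- paten_small: Loose flat silver plate, 110 mm across, 4 mm thick, standing in the rack's fourth slot (x = +19 mm). Origin: centre of its rear face; z is its axis.

How it is judged:
On the way, in this order (a step that is already met when the one before it is completed fails the run):
1. the lid stands upright in a free slot of the rack, let go (x of lid_disc in the frame of rack between -0.0475 and 0.011 m and y of lid_disc in the frame of rack between -0.012 and 0.012 m and z of lid_disc in the frame of rack between 0.044 and 0.06 m and angle between lid's own z axis and vertical above 1.15 rad and angle between the z axis of lid and the x axis of rack, either way round below 0.45 rad and linear speed of lid below 0.03 m/s and contact force between the fingers and lid below 0.1 N), for 0.2 s.
2. the upper bowl stands on the tray, let go (x of upper_bowl in the frame of tray between -0.135 and 0.135 m and y of upper_bowl in the frame of tray between -0.07 and 0.07 m and z of upper_bowl in the frame of tray between -0.001 and 0.009 m and angle between upper_bowl's own z axis and vertical below 0.1 rad and linear speed of upper_bowl below 0.03 m/s and contact force between the fingers and upper_bowl below 0.1 N), for 0.2 s.
3. the lower bowl stands on the tray, let go (x of lower_bowl in the frame of tray between -0.135 and 0.135 m and y of lower_bowl in the frame of tray between -0.07 and 0.07 m and z of lower_bowl in the frame of tray between -0.001 and 0.009 m and angle between lower_bowl's own z axis and vertical below 0.1 rad and linear speed of lower_bowl below 0.03 m/s and contact force between the fingers and lower_bowl below 0.1 N), for 0.2 s.
At the end, for the whole second after the job is handed in: Released and at rest: lid on edge in a free rack slot (axis over 66 deg from vertical, within 26 deg of the rack's x); bowls upright (6 deg) on the tray floor, centres 30 mm inside its edges, 68 mm apart, 66 mm from the cruet; footed cup upright on the table, moved under 40 mm (all of step 1 and all of step 2 and all of step 3 and horizontal distance between upper_bowl and lower_bowl above 0.068 m and horizontal distance between each of upper_bowl, lower_bowl and cruet above 0.066 m and angle between footed_cup's own z axis and vertical below 0.08 rad and height (world z) of footed_cup below 0.006 m and distance of footed_cup from where it was at the start of the episode below 0.04 m and linear speed of footed_cup below 0.03 m/s); the robot touches nothing.
It fails at once if the chalice, the cruet or a paten is shifted by more than 30 mm (distance of any of chalice, cruet, paten_large, paten_small from where it was at the start of the episode above 0.03 m).
It fails at once if the chalice, the cruet or the footed cup is tipped over (angle between any of chalice, cruet, footed_cup's own z axis and vertical above 0.5 rad).
It fails at once if a bowl is dropped onto the tray (arrives faster than 0.6 m/s) ((x of upper_bowl in the frame of tray between -0.165 and 0.165 m and y of upper_bowl in the frame of tray between -0.1 and 0.1 m and z of upper_bowl in the frame of tray below 0.02 m and linear speed of upper_bowl above 0.6 m/s) or (x of lower_bowl in the frame of tray between -0.165 and 0.165 m and y of lower_bowl in the frame of tray between -0.1 and 0.1 m and z of lower_bowl in the frame of tray below 0.02 m and linear speed of lower_bowl above 0.6 m/s)).
It fails at once if the lid is dropped into the rack (arrives faster than 0.6 m/s) (height (world z) of lid_disc below 0.066 m and linear speed of lid above 0.6 m/s).
It fails at once if a bowl is tipped over (angle between upper_bowl's own z axis and vertical above 0.8 rad or angle between lower_bowl's own z axis and vertical above 0.8 rad).
It also fails if it takes over 67 s, if anything falls off the work surface, if the arm or the gripper's body presses on something with over 40 N, if the wrist force passes 120 N, or if a joint passes its speed limit or range.

ROBOT

A 6-joint arm with a two-finger parallel gripper is mounted at the origin on the work surface. World frame = base frame: x ahead of the robot, y to its left, z up, the work surface at z = 0. Lengths are in m, angles in rad, forces in N, time in s.
With the tool pointing down it reaches from about 0.35 to 0.875 m from the base axis. Payload 4.2 kg.
Tool frame: the origin (TCP) lies on the centre line of the jaws, within the pads' length; the fingertips stand 14 mm ahead of it and the grasp point (between the pads) lies 5 mm behind it; z points along the fingers, y is the direction in which the jaws open and shut (so a half turn about z gives the same grasp; the last joint's range is limited). The gripper opens to 87 mm and grips with 3 to 60 N. Pads are 19 mm wide; open, the fingers measure 117 mm over their backs; the gripper's body (75 mm by 190 mm) begins 51 mm behind the grasp point.
Start: joints at [-0.874, 0.385, 0.008, 0, -1.194, -0.259], TCP at [0.265, -0.566, 0.237] pointing down, gripper open.
Joint ranges: [-3.14, 3.14], [-1.21, 2.06], [-1.07, 1.41], [-3.16, 2.05], [-2.99, -0.16], [-3.1, 3.1]. Speed limits (rad/s): [2.79, 2.79, 3.14, 3.14, 3.14, 3.14].

INTERFACE

Orientations are given as a rotation vector (axis times angle).
In Python, from cell import * gives the robot as it stands.
- The arm moves only by the tool move_arm, never from a script. Its argument "deltas" is a list of rows, each a list of 7 numbers: the shift along the tool's x, y, z in m, then the turn, a rotation vector about the tool's x, y, z in degrees, then the opening, from 0 (shut) to 1 (fully open). In form: [[dx, dy, dz, rx, ry, rz, fingers], ...]. A call has 1 to 20 rows; each row is the pose to reach, as a shift and turn from the pose commanded when the call began, along the tool's axes at that moment; what a row does not reach only later rows make up. A row lasts 1/10 s, in which the tool goes at most 50 mm and 8.59 degrees, less where a joint would pass 70% of its speed; a pose out of reach is approached as far as the arm can. A call with a gripper value outside its range is refused whole. The fingers move at their own pace and stop on an object; "force" is the grip in N (left out, the last holds). Time passes only in rows, so rows that repeat a pose let the fingers close. It gives the time, the measured TCP pose, the force and the opening at its end, in the units of the state.
- get_obs(): the state, without advancing time (a new reading comes with each control period).
- grab_frame(name): name is "scene" or "top" or "wrist"; returns (picture, depth): 400x640x3 uint8, red, green, blue; 400x640 float32, m along the optical axis (not along the pixel's ray), 0 where there is no reading.
- calibration(name): a dict with "mtx" (3x3 intrinsics, pixels), "origin" and "attitude" of the camera in the world. Camera axes: x right, y up, looking along -z (the intrinsics and any distortion apply to the point x, -y, -z); pixel columns grow to the right and rows downward; lengths in m; the calibration is good to about 2 mm. A picture is of the moment at which its call begins: read the wrist's pose just before it. calibration takes no time and is no camera call; for the wrist camera it gives the pose at the moment of the call.
- sign_off(): hands the job in, once; it reports no verdict.
The state is a dict: "clock": time; "joints": joint angles; "dq": joint speeds; "joint_efforts": joint torques, N m; "ee_pos": TCP position; "tool_rot": TCP orientation; "force": force on the tool from outside, world axes, zero at the start; "wrist_torque": the same for the moment, N m; "finger_gap": finger opening in m.
Only numpy, scipy, OpenCV 4.12 (cv2) and the standard library are available. Lean on these libraries where they do the work, as an engineer would, in place of code of your own. Each camera call takes 0.05 s, during which the arm holds its last target.

## Working session

There is one attempt and no reset: what is moved stays moved. The work goes in short steps, Python scripts to look and compute and a tool call to move; the robot and the scene stay as the last step left them, time stands still between calls to the robot, and variables do not carry over. Pictures are saved under pics/ and viewed, and the job is handed in when it is done.

Besides the shell and the picture viewer there is one more tool, called in YAML: its name, and indented under it one key for each argument. move_arm: Moves the arm, as the interface text tells. Its arguments: {"type":"object","properties":{"deltas":{"type":"array"},"force":{"type":"number"}},"required":["deltas"]}

```bash
ls; mkdir -p pics; python3 - <<'E'
from cell import *
import cv2,numpy as np
o=get_obs();print(o)
for n in ["scene","top"]:
    p,d=grab_frame(n); cv2.imwrite(f"pics/{n}0.png",p[:,:,::-1]); np.save(f"{n}0.npy",d); np.save(f"{n}0rgb.npy",p)
    print(n,calibration(n))
print(calibration("wrist"))
E
```

```text
pics
{'clock': 0.0, 'joints': array([-8.74421184e-01,  3.85599280e-01,  6.61759927e-03, -5.23500254e-04,
       -1.19399519e+00, -2.58607485e-01]), 'dq': array([ 6.02132829e-05, -1.44500794e-03, -3.76602598e-03,  9.53743079e-04,
       -4.79850199e-05, -6.27526025e-04]), 'joint_efforts': array([ 1.09733432e-03, -3.90668321e+01,  1.87403816e+01,  4.21971068e+00,
        1.10417718e-02, -1.74856473e-04]), 'ee_pos': array([ 0.26473268, -0.56552855,  0.23542693]), 'tool_rot': array([ 0.68174585, -3.06614332, -0.00339269]), 'force': array([ 0.39113093, -0.05464036, -0.24820888]), 'wrist_torque': array([0.04765199, 0.00235553, 0.0368643 ]), 'finger_gap': 0.08709391496018695}
scene {'mtx': array([[369.8415328 ,   0.        , 319.12869254],
       [  0.        , 369.8415328 , 200.2684169 ],
       [  0.        ,   0.        ,   1.        ]]), 'origin': array([1.06879784, 0.46085316, 0.69123599]), 'attitude': array([0.4297058 , 1.05551643, 2.20957715])}
top {'mtx': array([[423.42805224,   0.        , 318.91156756],
       [  0.        , 423.42805224, 197.48813149],
       [  0.        ,   0.        ,   1.        ]]), 'origin': array([ 0.54231036, -0.03980218,  1.08227566]), 'attitude': array([ 0.09836051, -0.05168441, -1.57991741])}
{'mtx': array([[285.80066213,   0.        , 321.57096868],
       [  0.        , 285.80066213, 204.79058338],
       [  0.        ,   0.        ,   1.        ]]), 'origin': array([ 0.20303996, -0.59377343,  0.38269193]), 'attitude': array([-0.16070375, -0.2551382 ,  1.9939666 ])}
```

View pics/scene0.png

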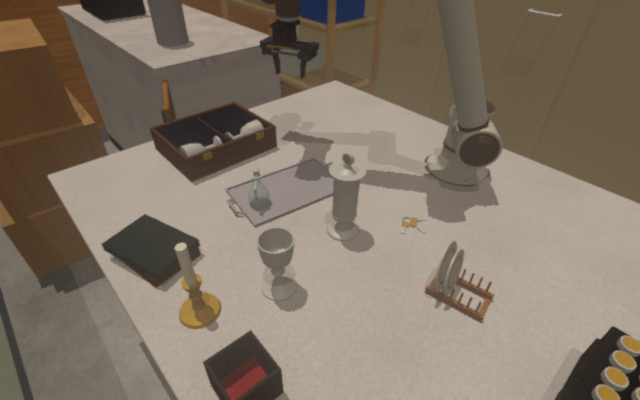

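View pics/top0.png

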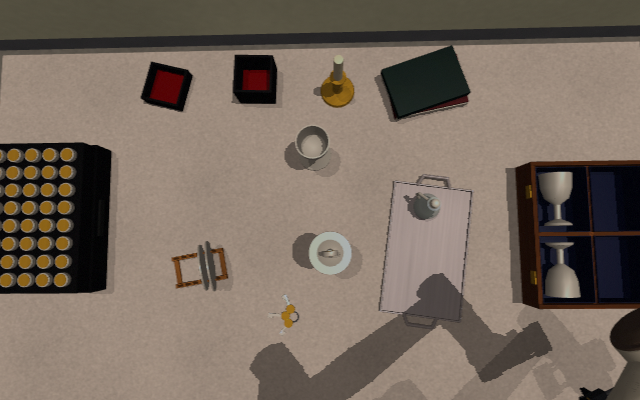

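The top view shows the stack at (330,253), the rack at (200,267) with the patens at its right end, the tray around (425,250) with the cruet at (426,206), and the chalice at (312,142). Next I'll deproject these and zoom in.

```bash
cat > h.py <<'E'
import numpy as np, cv2
from scipy.spatial.transform import Rotation as R
def rays(c,uv):
    uv=np.atleast_2d(uv).astype(float); K=c['mtx']
    d=np.c_[(uv[:,0]-K[0,2])/K[0,0],-(uv[:,1]-K[1,2])/K[1,1],-np.ones(len(uv))]
    return R.from_rotvec(c['attitude']).apply(d)
def plane(c,uv,z):
    r=rays(c,uv); t=(z-c['origin'][2])/r[:,2]; return c['origin']+r*t[:,None]
def cloud(c,depth):
    v,u=np.mgrid[0:depth.shape[0],0:depth.shape[1]]
    r=rays(c,np.c_[u.ravel(),v.ravel()])
    return (c['origin']+r*depth.ravel()[:,None]).reshape(*depth.shape,3)
E
python3 - <<'E'
from cell import *
from h import *
p=np.load('top0rgb.npy');d=np.load('top0.npy');c=calibration('top')
X=cloud(c,d)
def crop(u0,v0,u1,v1,n,k):
    cv2.imwrite(n,cv2.resize(p[v0:v1,u0:u1,::-1],None,fx=k,fy=k,interpolation=cv2.INTER_CUBIC))
crop(160,235,250,305,'pics/rack.png',8)
crop(285,210,375,290,'pics/lid.png',7)
print('table z',np.median(X[320:380,20:200,2]))
print('stack heights',X[253,315:350,2].round(3))
m=(X[...,2]>.19)&(X[...,2]<.215);m[:, :290]=0;m[:,370:]=0;m[:220]=0;m[290:]=0
pts=X[m];print('lid disc',len(pts),pts.min(0),pts.max(0),cv2.minEnclosingCircle(pts[:,:2].astype(np.float32)))
m2=(X[...,2]>.225);m2[:, :290]=0;m2[:,370:]=0;m2[:220]=0;m2[290:]=0
pts=X[m2];print('finial',len(pts),pts.mean(0),pts.max(0)); print(cv2.minAreaRect(pts[:,:2].astype(np.float32)))
# rack
m3=(X[...,2]>.008);m3[:, :165]=0;m3[:,240:]=0;m3[:235]=0;m3[305:]=0
pts=X[m3];print('rack all',len(pts),pts[:,2].max())
mr=m3&(X[...,2]<.027);pr=X[mr];print('rails',cv2.minAreaRect(pr[:,:2].astype(np.float32)))
mp=m3&(X[...,2]>.07);n,l=cv2.connectedComponents(mp.astype(np.uint8))
for i in range(1,n):
    q=X[l==i]
    if len(q)>8: print('paten',len(q),q.mean(0),q.max(0),cv2.minAreaRect(q[:,:2].astype(np.float32)))
# tray
hsv=cv2.cvtColor(p,cv2.COLOR_RGB2HSV)
mc=(X[...,2]>.03)&(X[...,2]<.14);mc[:, :400]=0;mc[:,445:]=0;mc[:190]=0;mc[225:]=0
pts=X[mc];print('cruet',pts.mean(0),pts.max(0))
mh=(X[...,2]>.13)&(X[...,2]<.16);mh[:, :290]=0;mh[:,335:]=0;mh[:115]=0;mh[165:]=0
pts=X[mh];print('chal',cv2.minEnclosingCircle(pts[:,:2].astype(np.float32)))
print('tray corners',plane(c,[[393,181],[471,191],[460,321],[379,310]],.010))
print('stack px z row/col', X[230:280,330,2].round(3))
E
```

```text
table z 0.0006872749679834866
stack heights [0.196 0.194 0.199 0.201 0.2   0.204 0.201 0.234 0.24  0.24  0.241 0.243
 0.243 0.242 0.244 0.243 0.24  0.244 0.242 0.239 0.237 0.236 0.229 0.2
 0.201 0.2   0.2   0.199 0.193 0.196 0.196 0.195 0.195 0.198 0.197]
lid disc 1376 [ 0.46808816 -0.07757025  0.19025985] [0.55683675 0.00994164 0.21453537] ((0.5122897624969482, -0.034124527126550674), 0.04496852308511734)
finial 105 [ 0.51749096 -0.03577617  0.38417871] [ 0.54231036 -0.01996493  1.08227566]
((0.5245735049247742, -0.03471662104129791), (0.03525438532233238, 0.03024347871541977), 1.1922686100006104)
rack all 1039 1.0822756553394433
rails ((0.47108301520347595, 0.29593831300735474), (0.07799345999956131, 0.1304902285337448), 10.395301818847656)
paten 229 [0.48062568 0.24490634 0.10404354] [0.53780155 0.25964617 0.13184153] ((0.4812876582145691, 0.24509693682193756), (0.1163739264011383, 0.009804118424654007), 10.066610336303711)
paten 191 [0.47685943 0.26460505 0.09820069] [0.52848003 0.27905155 0.12082864] ((0.4773085117340088, 0.26510804891586304), (0.10559841990470886, 0.010037818923592567), 9.81219482421875)
cruet [ 0.61728625 -0.26466233  0.07386311] [ 0.6510788  -0.24191164  0.12915437]
chal ((0.7592914700508118, 0.0029028577264398336), 0.039040375500917435)
tray corners [[ 0.68493045 -0.19713807  0.01      ]
 [ 0.6569335  -0.39218198  0.01      ]
 [ 0.33673616 -0.35172399  0.01      ]
 [ 0.3639727  -0.1544482   0.01      ]]
stack px z row/col [-0.002  0.196  0.197  0.195  0.196  0.194  0.196  0.196  0.195  0.197
  0.199  0.198  0.201  0.2    0.201  0.203  0.203  0.204  0.204  0.21
  0.216  0.244  0.242  0.243  0.244  0.241  0.215  0.205  0.206  0.204
  0.201  0.203  0.2    0.202  0.201  0.196  0.196  0.198  0.197  0.196
  0.197  0.198  0.195  0.199  0.196  0.003  0.003  0.001 -0.001  0.002]
```

```bash
python3 - <<'E'
import numpy as np,cv2
p=np.load('scene0rgb.npy')
cv2.imwrite('pics/rs.png',cv2.resize(p[235:325,420:500,::-1],None,fx=6,fy=6,interpolation=cv2.INTER_CUBIC))
E
```

```text
(no output)
```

View pics/rack.png

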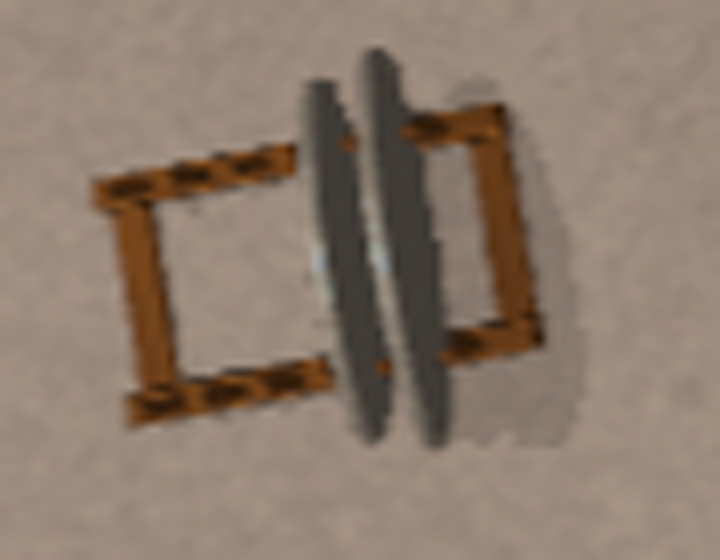

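View pics/lid.png

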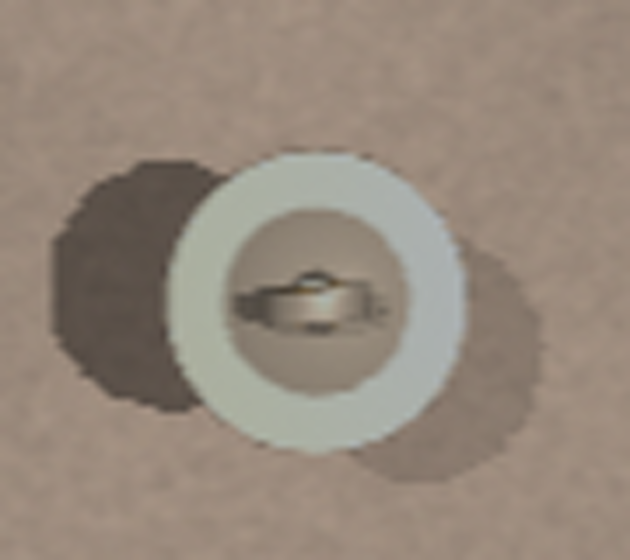

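View pics/rs.png

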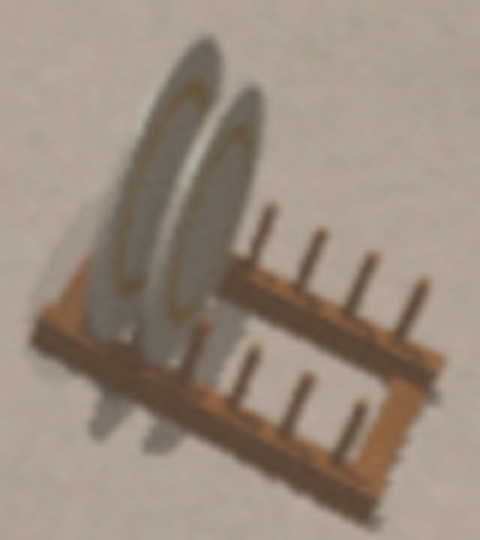

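```bash
cat >> h.py <<'E'
def ori(a,y):
    a=np.array(a,float);a/=np.linalg.norm(a);y=np.array(y,float);y-=a*(y@a);y/=np.linalg.norm(y)
    return R.from_matrix(np.c_[np.cross(y,a),y,a])
def delta(o,pos,rot):
    r=R.from_rotvec(o['tool_rot']); 
    print('d(m)',r.inv().apply(np.array(pos)-o['ee_pos']).round(4),'rot(deg)',np.degrees((r.inv()*rot).as_rotvec()).round(2))
E
python3 - <<'E'
from cell import *
from h import *
o=get_obs();r=R.from_rotvec(o['tool_rot']);print(r.as_matrix().round(3))
c=calibration('wrist');print('cam in tool',r.inv().apply(c['origin']-o['ee_pos']),(r.inv()*R.from_rotvec(c['attitude'])).as_matrix().round(3))
for s in (1,-1):
  for x in(.44,):
    delta(o,[.46,-.03,.40],ori([0,0,-1],[s,0,0]))
E
```

```text
[[-0.906 -0.424 -0.001]
 [-0.424  0.906  0.002]
 [ 0.     0.002 -1.   ]]
cam in tool [ 0.06784607  0.00091537 -0.14706866] [[-0.002  0.968  0.251]
 [ 1.     0.002  0.001]
 [ 0.001  0.251 -0.968]]
d(m) [-0.4038  0.4027 -0.1637] rot(deg) [ 6.0000e-02 -1.1000e-01  1.1508e+02]
d(m) [-0.4038  0.4027 -0.1637] rot(deg) [ 1.000e-01  6.000e-02 -6.492e+01]
```

```bash
python3 - <<'E'
from cell import *
from h import *
delta(get_obs(),[.512,-.034,.37],ori([0,0,-1],[-1,0,0]))
E
```

```text
d(m) [-0.4492  0.377  -0.1337] rot(deg) [ 1.000e-01  6.000e-02 -6.492e+01]
```

move_arm:
  deltas:
    - [0, 0, -0.05, 0, 0, 0, 1]
    - [0, 0, -0.1, 0, 0, 0, 1]
    - [0, 0, -0.134, 0, 0, -8, 1]
    - [-0.449, 0.377, -0.134, 0, 0, -64.9, 1]
    - [-0.449, 0.377, -0.134, 0, 0, -64.9, 1]
    - [-0.449, 0.377, -0.134, 0, 0, -64.9, 1]
    - [-0.449, 0.377, -0.134, 0, 0, -64.9, 1]
    - [-0.449, 0.377, -0.134, 0, 0, -64.9, 1]
    - [-0.449, 0.377, -0.134, 0, 0, -64.9, 1]
    - [-0.449, 0.377, -0.134, 0, 0, -64.9, 1]
    - [-0.449, 0.377, -0.134, 0, 0, -64.9, 1]
    - [-0.449, 0.377, -0.134, 0, 0, -64.9, 1]
    - [-0.449, 0.377, -0.134, 0, 0, -64.9, 1]
    - [-0.449, 0.377, -0.134, 0, 0, -64.9, 1]
    - [-0.449, 0.377, -0.134, 0, 0, -64.9, 1]
    - [-0.449, 0.377, -0.134, 0, 0, -64.9, 1]
    - [-0.449, 0.377, -0.134, 0, 0, -64.9, 1]
    - [-0.449, 0.377, -0.134, 0, 0, -64.9, 1]
    - [-0.449, 0.377, -0.134, 0, 0, -64.9, 1]

```text
clock: 2.0
ee_pos: [0.5113, -0.0352, 0.3707]
tool_rot: [-2.219, 2.223, -0.0]
force: [-0.1, 0.4, -0.1]
finger_gap: 0.0874
```

```bash
cat >> h.py <<'E'
def look(n,name='wrist'):
    from cell import grab_frame,calibration,get_obs
    c=calibration(name);p,d=grab_frame(name)
    cv2.imwrite(f'pics/{n}.png',p[:,:,::-1]);np.savez(n+'.npz',p=p,d=d,**c)
    return c,p,d
E
python3 - <<'E'
from cell import *
from h import *
o=get_obs();print(o['clock'],o['ee_pos'],o['joints'],R.from_rotvec(o['tool_rot']).as_matrix().round(3))
look('w1')
E
```

```text
2.0 [ 0.5113489  -0.035246    0.37072055] [ 2.48243552e-01  1.22777912e-01 -1.53270807e-02  1.67885092e-05
 -1.43253283e+00 -2.50142527e-01] [[-0.002 -1.     0.   ]
 [-1.     0.002  0.   ]
 [-0.    -0.    -1.   ]]
```

View pics/w1.png

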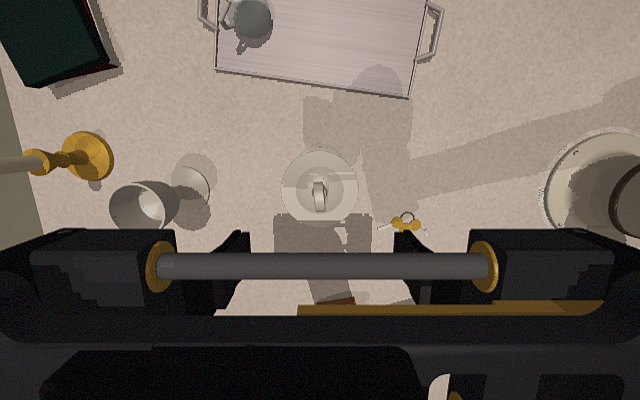

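The wrist view shows the lid disc centred near (319,186) with the finial at (320,195). The tray is at the top of the picture and the chalice at (145,205). I'll measure the disc and finial.

```bash
python3 - <<'E'
from h import *
f=np.load('w1.npz');c={k:f[k] for k in('mtx','origin','attitude')}
p=f['p'];X=cloud(c,f['d'])
cv2.imwrite('pics/w1c.png',cv2.resize(p[140:222,275:365,::-1],None,fx=8,fy=8,interpolation=cv2.INTER_CUBIC))
m=np.zeros(X.shape[:2],bool);m[140:222,275:365]=1
d=X[m&(X[...,2]>.187)&(X[...,2]<.2)];print('disc',len(d),np.median(d[:,2]),cv2.minEnclosingCircle(d[:,:2].astype(np.float32)),d.min(0),d.max(0))
q=X[m&(X[...,2]>.233)&(X[...,2]<.27)];print('fin',len(q),q.min(0),q.max(0),q.mean(0),cv2.minAreaRect(q[:,:2].astype(np.float32)))
ev,V=np.linalg.eigh(np.cov(q[:,:2].T));print(ev,V)
E
```

```text
disc 3584 0.19502042883035134 ((0.5141782760620117, -0.036762118339538574), 0.04490824416279793) [ 0.46948162 -0.08094134  0.19171556] [0.5586349  0.00137462 0.19999597]
fin 273 [ 0.50911419 -0.05108659  0.23327104] [ 0.52024061 -0.02231725  0.24385667] [ 0.51441432 -0.03822883  0.23986479] ((0.5141951441764832, -0.03667857497930527), (0.01036632340401411, 0.029236888512969017), 6.8755950927734375)
[8.47665375e-06 6.18577810e-05] [[-0.99507446 -0.09913033]
 [-0.09913033  0.99507446]]
```

View pics/w1c.png

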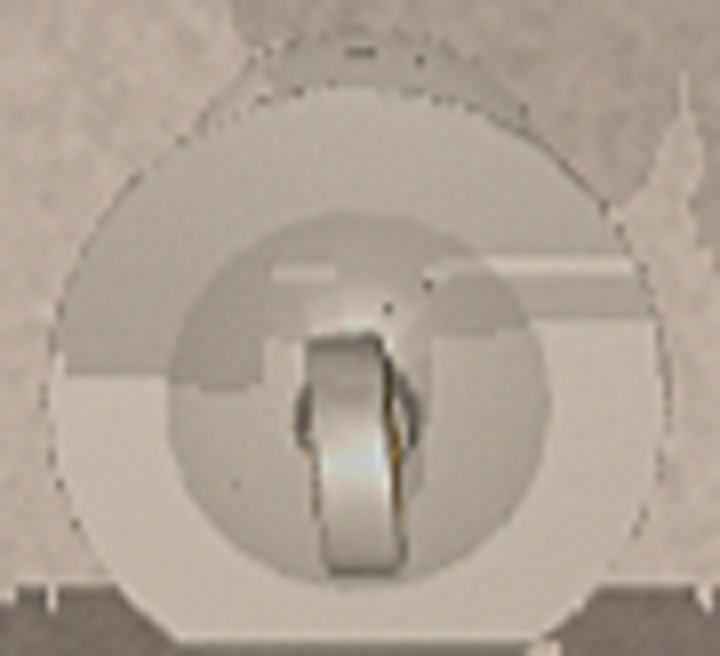

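```bash
python3 - <<'E'
from cell import *
from h import *
delta(get_obs(),[.473,.35,.28],ori([0,0,-1],[-1,0,0]))
E
```

```text
d(m) [-0.3852  0.0392  0.0908] rot(deg) [-0.02  0.   -0.12]
```

move_arm:
  deltas:
    - [-0.385, 0.039, 0.0, 0, 0, 0, 1]
    - [-0.385, 0.039, 0.0, 0, 0, 0, 1]
    - [-0.385, 0.039, 0.0, 0, 0, 0, 1]
    - [-0.385, 0.039, 0.0, 0, 0, 0, 1]
    - [-0.385, 0.039, 0.09, 0, 0, 0, 1]
    - [-0.385, 0.039, 0.09, 0, 0, 0, 1]
    - [-0.385, 0.039, 0.09, 0, 0, 0, 1]
    - [-0.385, 0.039, 0.09, 0, 0, 0, 1]
    - [-0.385, 0.039, 0.09, 0, 0, 0, 1]
    - [-0.385, 0.039, 0.09, 0, 0, 0, 1]
    - [-0.385, 0.039, 0.09, 0, 0, 0, 1]
    - [-0.385, 0.039, 0.09, 0, 0, 0, 1]

```text
clock: 3.25
ee_pos: [0.4737, 0.3495, 0.282]
tool_rot: [-2.217, 2.222, -0.0]
force: [-0.1, -0.4, 0.3]
finger_gap: 0.0871
```

```bash
python3 - <<'E'
from cell import *
from h import *
o=get_obs();print(o['clock'],o['ee_pos'],o['joints'].round(3))
c,p,d=look('w2')
X=cloud(c,d)
hsv=cv2.cvtColor(p,cv2.COLOR_RGB2HSV)
wood=(hsv[...,1]>110)&(hsv[...,0]<20);wood[330:]=0
n,l,s,_=cv2.connectedComponentsWithStats(wood.astype(np.uint8));
for i in range(1,n):
    if s[i,4]>60: print(s[i])
m=wood&(X[...,2]>.008)&(X[...,2]<.023)
pr=X[m];pr=pr[(abs(pr[:,0]-.47)<.08)&(abs(pr[:,1]-.295)<.1)];print('rails',len(pr),cv2.minAreaRect(pr[:,:2].astype(np.float32)))
m=wood&(X[...,2]>.046)&(X[...,2]<.06)
n,l=cv2.connectedComponents(m.astype(np.uint8))
ce=np.array([.473,.293]);
for i in range(1,n):
    q=X[l==i]
    if len(q)>1: print('tine',len(q),q.mean(0).round(4),q[:,2].max().round(4))
E
```

```text
3.25 [0.47365179 0.34953626 0.2820394 ] [ 0.911  0.294 -0.012  0.    -1.263 -0.913]
[280  91  72  23 224]
[ 293  122   64   67 1151]
[  0 182  24  48 468]
[145 241  30  52 599]
[469 241  31  52 586]
[ 297  300  307   16 3251]
rails 667 ((0.46899837255477905, 0.3174029588699341), (0.07746029645204544, 0.08148211240768433), 10.134275436401367)
tine 16 [0.4442 0.247  0.0533] 0.0591
tine 9 [0.5164 0.2602 0.0531] 0.0599
tine 3 [0.4435 0.2666 0.0509] 0.0548
tine 3 [0.4406 0.2652 0.0562] 0.0587
tine 8 [0.5117 0.2788 0.0521] 0.0576
tine 14 [0.442  0.2786 0.0518] 0.0532
tine 14 [0.5079 0.2908 0.0516] 0.0536
tine 13 [0.4383 0.2971 0.0524] 0.0544
tine 12 [0.5046 0.3091 0.0519] 0.0537
tine 14 [0.4351 0.3155 0.0517] 0.0539
tine 11 [0.5014 0.3277 0.0529] 0.0542
tine 14 [0.4318 0.334  0.0514] 0.0533
tine 12 [0.4978 0.3461 0.0522] 0.0539
tine 2 [0.564  0.5303 0.0492] 0.0497
tine 3 [0.5163 0.5355 0.0476] 0.0488
tine 3 [0.5401 0.5353 0.0545] 0.0571
tine 2 [0.5099 0.536  0.0487] 0.0495
tine 3 [0.5045 0.5351 0.0499] 0.0512
tine 2 [0.4992 0.5349 0.0502] 0.0504
tine 5 [0.4865 0.5356 0.0492] 0.0502
tine 2 [0.4797 0.5347 0.0506] 0.0508
tine 4 [0.4736 0.5354 0.0496] 0.05
tine 2 [0.4676 0.5354 0.0496] 0.0501
tine 4 [0.4585 0.5359 0.0489] 0.0494
tine 3 [0.4518 0.5353 0.0498] 0.0505
tine 2 [0.436  0.5354 0.0497] 0.0498
tine 2 [0.4314 0.5355 0.0496] 0.0497
tine 2 [0.5791 0.5354 0.0568] 0.0573
```

View pics/w2.png

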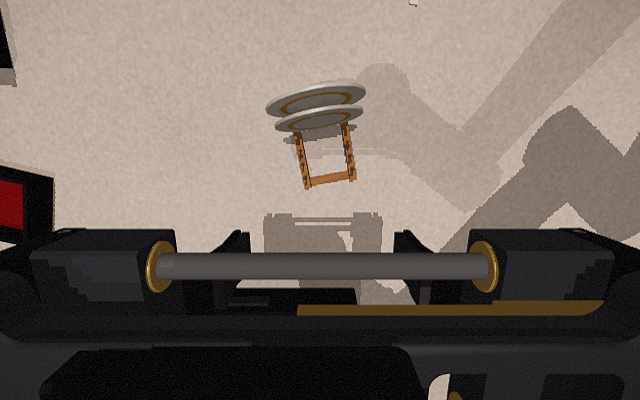

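```bash
cat > plan.py <<'E'
from h import *
F=np.array([.5142,-.0367,.228])
yj=np.array([-.994,-.107,0]);h=np.array([-.107,.994,0])
def lidR(phi): # tool tilt at grasp
    a=h*np.sin(phi)-np.array([0,0,1])*np.cos(phi); return a,ori(a,yj)
E
python3 - <<'E'
from cell import *
from plan import *
a,r=lidR(np.pi/4);o=get_obs()
delta(o,F-.08*a+[0,-.02,.08],r);delta(o,F-.08*a,r)
E
```

```text
d(m) [ 0.4623 -0.0478 -0.0833] rot(deg) [ -2.55 -44.85  -5.9 ]
d(m) [ 0.4424 -0.0476 -0.0033] rot(deg) [ -2.55 -44.85  -5.9 ]
```

move_arm:
  deltas:
    - [0, 0, -0.05, 0, 0, 0, 1]
    - [0.1, 0, -0.09, 0, 0, 0, 1]
    - [0.462, -0.048, -0.09, 0, 0, 0, 1]
    - [0.462, -0.048, -0.09, 0, 0, 0, 1]
    - [0.462, -0.048, -0.09, 0, 0, 0, 1]
    - [0.462, -0.048, -0.09, 0, 0, 0, 1]
    - [0.462, -0.048, -0.09, -2.55, -44.85, -5.9, 1]
    - [0.462, -0.048, -0.09, -2.55, -44.85, -5.9, 1]
    - [0.462, -0.048, -0.09, -2.55, -44.85, -5.9, 1]
    - [0.462, -0.048, -0.09, -2.55, -44.85, -5.9, 1]
    - [0.462, -0.048, -0.09, -2.55, -44.85, -5.9, 1]
    - [0.462, -0.048, -0.09, -2.55, -44.85, -5.9, 0.7]
    - [0.462, -0.048, -0.09, -2.55, -44.85, -5.9, 0.7]
    - [0.442, -0.048, -0.003, -2.55, -44.85, -5.9, 0.7]
    - [0.442, -0.048, -0.003, -2.55, -44.85, -5.9, 0.7]
    - [0.442, -0.048, -0.003, -2.55, -44.85, -5.9, 0.7]
    - [0.442, -0.048, -0.003, -2.55, -44.85, -5.9, 0.7]
    - [0.442, -0.048, -0.003, -2.55, -44.85, -5.9, 0.7]
    - [0.442, -0.048, -0.003, -2.55, -44.85, -5.9, 0.7]

```text
clock: 5.2
ee_pos: [0.5216, -0.0916, 0.2862]
tool_rot: [-1.871, 1.675, 0.767]
force: [-0.7, 1.2, -0.6]
finger_gap: 0.0607
```

```bash
python3 - <<'E'
from cell import *
from plan import *
a,r=lidR(np.pi/4);o=get_obs();print(o['clock'],o['ee_pos'],o['joints'].round(3),o['finger_gap'])
delta(o,F+.002*a,r)
c,p,d=look('s1','scene')
c,p,d=look('w3')
E
```

```text
5.2 [ 0.52161264 -0.09162396  0.2862134 ] [-0.302  0.392  0.184 -0.709 -1.698  0.443] 0.06074257376057341
d(m) [0.0016 0.0016 0.0823] rot(deg) [-0.04 -0.26  0.22]
```

View pics/s1.png

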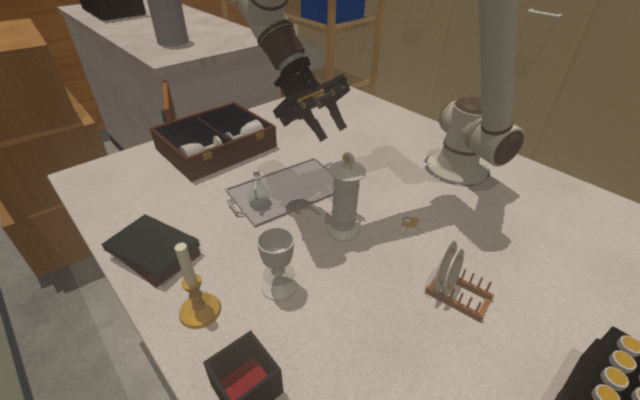

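View pics/w3.png

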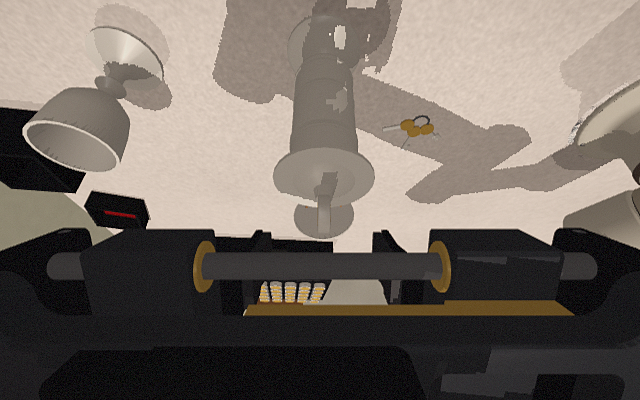

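Scene view: the arm is tilted, body towards the tray, with the stack undisturbed at (345,200). In the wrist view the finial at (324,215) sits between the finger tips at (265,240) and (380,240). I'm approaching now.

move_arm:
  deltas:
    - [0.0016, 0.0016, 0.03, 0, -0.2, 0.2, 0.7]
    - [0.0016, 0.0016, 0.05, 0, -0.2, 0.2, 0.7]
    - [0.0016, 0.0016, 0.065, 0, -0.2, 0.2, 0.7]
    - [0.0016, 0.0016, 0.075, 0, -0.2, 0.2, 0.7]
    - [0.0016, 0.0016, 0.082, 0, -0.2, 0.2, 0.7]
    - [0.0016, 0.0016, 0.082, 0, -0.2, 0.2, 0.7]
    - [0.0016, 0.0016, 0.082, 0, -0.2, 0.2, 0.7]
  force: 10

```text
clock: 6.0
ee_pos: [0.5133, -0.0354, 0.2248]
tool_rot: [-1.865, 1.678, 0.777]
force: [0.8, -0.6, -0.5]
finger_gap: 0.0608
```

```bash
python3 - <<'E'
from cell import *
from plan import *
a,r=lidR(np.pi/4);o=get_obs();print(o['clock'],o['ee_pos'],o['force'])
delta(o,F+.002*a,r)
c,p,d=look('w4')
E
```

```text
6.0 [ 0.51329061 -0.03536461  0.22476023] [ 0.77982884 -0.62608496 -0.45934443]
d(m) [-0.0013 -0.0008 -0.0013] rot(deg) [ 0.11  0.06 -0.16]
```

View pics/w4.png

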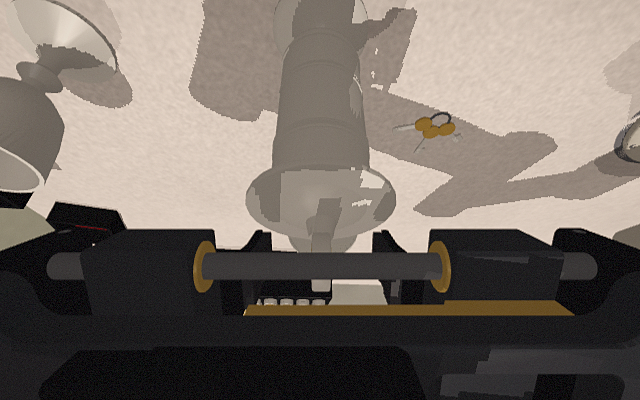

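The finial (322,255) is centred between the fingers. Closing on it.

move_arm:
  deltas:
    - [-0.001, -0.001, -0.001, 0, 0, 0, 0.7]
    - [-0.001, -0.001, -0.001, 0, 0, 0, 0]
    - [-0.001, -0.001, -0.001, 0, 0, 0, 0]
    - [-0.001, -0.001, -0.001, 0, 0, 0, 0]
    - [-0.001, -0.001, -0.001, 0, 0, 0, 0]
    - [-0.001, -0.001, -0.001, 0, 0, 0, 0]
    - [-0.001, -0.001, -0.001, 0, 0, 0, 0]
    - [-0.001, -0.001, -0.001, 0, 0, 0, 0]
    - [-0.001, -0.001, -0.001, 0, 0, 0, 0]
    - [-0.001, -0.001, -0.001, 0, 0, 0, 0]
  force: 50

```text
clock: 7.05
ee_pos: [0.5139, -0.0349, 0.2257]
tool_rot: [-1.864, 1.678, 0.778]
force: [-0.2, -0.3, 0.1]
finger_gap: 0.0095
```

```bash
python3 - <<'E'
from cell import *
from plan import *
a,r=lidR(np.pi/4);o=get_obs();print(o['clock'],o['ee_pos'],o['force'],o['finger_gap'],R.from_rotvec(o['tool_rot']).as_matrix().round(4))
delta(o,o['ee_pos']+[0,0,.08],R.from_rotvec(o['tool_rot']))
E
```

```text
7.05 [ 0.51389077 -0.03490821  0.22572776] [-0.23303761 -0.28619359  0.11256964] 0.00949672014251988 [[ 0.0721 -0.9943 -0.0784]
 [-0.7022 -0.1064  0.704 ]
 [-0.7083  0.0042 -0.7059]]
d(m) [-0.0567  0.0003 -0.0565] rot(deg) [0. 0. 0.]
```

move_arm:
  deltas:
    - [-0.004, 0, -0.004, 0, 0, 0, 0]
    - [-0.011, 0, -0.011, 0, 0, 0, 0]
    - [-0.021, 0, -0.021, 0, 0, 0, 0]
    - [-0.035, 0, -0.035, 0, 0, 0, 0]
    - [-0.055, 0, -0.055, 0, 0, 0, 0]
    - [-0.075, 0, -0.075, 0, 0, 0, 0]
    - [-0.085, 0, -0.085, 0, 0, 0, 0]
    - [-0.085, 0, -0.085, 0, 0, 0, 0]
    - [-0.085, 0, -0.085, 0, 0, 0, 0]

```text
clock: 7.95
ee_pos: [0.5141, -0.0349, 0.3454]
tool_rot: [-1.863, 1.678, 0.779]
force: [0.6, -0.3, -2.1]
finger_gap: 0.0094
```

```bash
python3 - <<'E'
from cell import *
from plan import *
o=get_obs();print(o['clock'],o['ee_pos'],o['force'],o['finger_gap'])
look('s2','scene');look('w5')
E
```

```text
7.95 [ 0.51407275 -0.03487128  0.34544564] [ 0.55831893 -0.34719934 -2.09698312] 0.009399145621962347
```

View pics/s2.png

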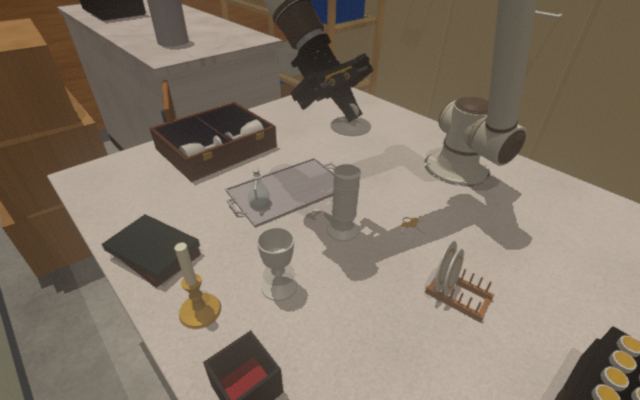

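View pics/w5.png

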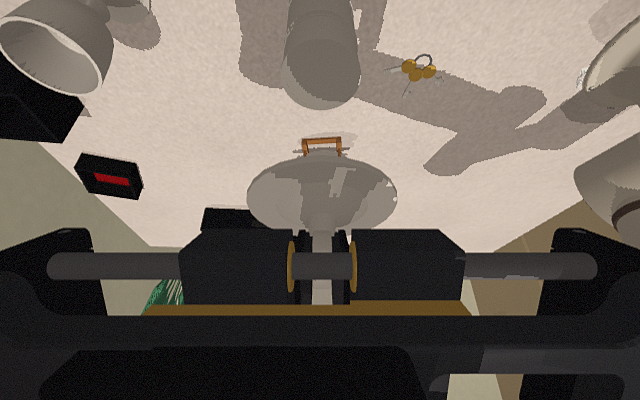

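The lid is lifted clear in the grip, and the bowls still stand on the cup (scene 345,200). Now I'll compute the rack poses.

```bash
cat >> plan.py <<'E'
Rg=R.from_matrix([[0.0721,-0.9943,-0.0784],[-0.7022,-0.1064,0.704],[-0.7083,0.0042,-0.7059]])
Tg=np.array([.51389,-.03491,.22573])
Dt=Rg.inv().apply(F-[0,0,.034]-Tg)
def lidpose(D,L=(-.179,.984,0)):
    L=np.array(L)/np.linalg.norm(L); 
    A=np.c_[yj/np.linalg.norm(yj),np.cross([0,0,1],yj/np.linalg.norm(yj)),[0,0,1]]
    J=np.array([-L[1],L[0],0]);J/=np.linalg.norm(J)
    B=np.c_[J,np.cross(L,J),L]
    r=R.from_matrix(B@A.T)*Rg
    return np.array(D)-r.apply(Dt),r
S2=np.array([.4699,.3123,.052])
E
python3 - <<'E'
from cell import *
from plan import *
o=get_obs();print(Dt)
t,r=lidpose(S2+[0,0,.2]);print(t,r.as_matrix().round(3));delta(o,t,r)
t,r=lidpose(S2+[0,0,.09]);print(t);delta(o,t,r)
E
```

```text
[ 0.02375412 -0.00025252  0.0211133 ]
[0.46410642 0.34349681 0.2501871 ] [[ 0.123 -0.985  0.124]
 [-0.697 -0.175 -0.695]
 [ 0.706 -0.001 -0.708]]
d(m) [-0.202   0.0086  0.337 ] rot(deg) [ 0.51 90.06 -4.41]
[0.46410642 0.34349681 0.1401871 ]
d(m) [-0.124   0.0078  0.4146] rot(deg) [ 0.51 90.06 -4.41]
```

move_arm:
  deltas:
    - [-0.202, 0.009, 0.337, 0.5, 90, -4.4, 0]
    - [-0.202, 0.009, 0.337, 0.5, 90, -4.4, 0]
    - [-0.202, 0.009, 0.337, 0.5, 90, -4.4, 0]
    - [-0.202, 0.009, 0.337, 0.5, 90, -4.4, 0]
    - [-0.202, 0.009, 0.337, 0.5, 90, -4.4, 0]
    - [-0.202, 0.009, 0.337, 0.5, 90, -4.4, 0]
    - [-0.202, 0.009, 0.337, 0.5, 90, -4.4, 0]
    - [-0.202, 0.009, 0.337, 0.5, 90, -4.4, 0]
    - [-0.202, 0.009, 0.337, 0.5, 90, -4.4, 0]
    - [-0.202, 0.009, 0.337, 0.5, 90, -4.4, 0]
    - [-0.202, 0.009, 0.337, 0.5, 90, -4.4, 0]
    - [-0.202, 0.009, 0.337, 0.5, 90, -4.4, 0]
    - [-0.202, 0.009, 0.337, 0.5, 90, -4.4, 0]
    - [-0.202, 0.009, 0.337, 0.5, 90, -4.4, 0]
    - [-0.202, 0.009, 0.337, 0.5, 90, -4.4, 0]
    - [-0.202, 0.009, 0.337, 0.5, 90, -4.4, 0]

```text
clock: 9.65
ee_pos: [0.4648, 0.3425, 0.2522]
tool_rot: [1.933, -1.626, 0.802]
force: [0.1, 0.4, -1.7]
finger_gap: 0.01
```

```bash
python3 - <<'E'
from cell import *
from plan import *
o=get_obs();print(o['clock'],o['ee_pos'],o['force'],o['finger_gap'],o['joints'].round(2))
t,r=lidpose(S2+[0,0,.085]);delta(o,t,r)
look('s3','scene');look('w6')
E
```

```text
9.65 [0.46480926 0.34250201 0.25221798] [ 0.10016021  0.393173   -1.6758292 ] 0.0100423195532733 [ 1.12  0.54 -0.06  0.43 -1.64 -1.07]
d(m) [-0.0832  0.0011  0.0823] rot(deg) [-0.13  0.1  -0.22]
```

View pics/s3.png

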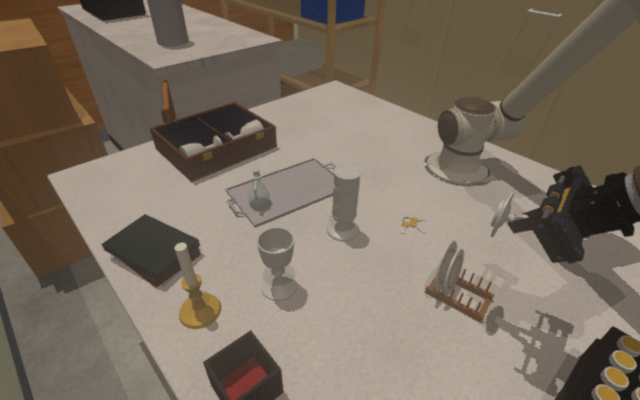

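View pics/w6.png

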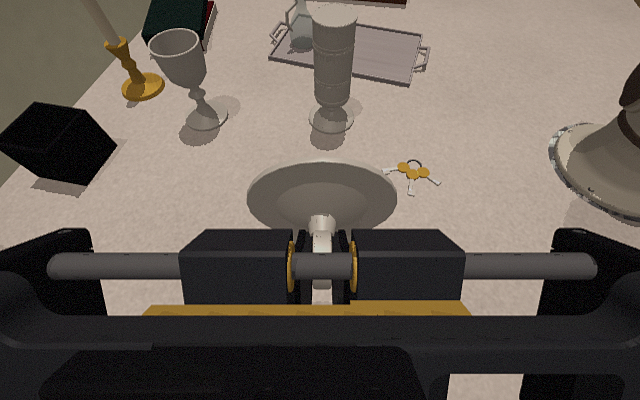

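The lid is now on edge, with its disc at (322,198) in the wrist view as before. I'll check its actual pose from depth before lowering.

```bash
cat > lidm.py <<'E'
from h import *
def meas(n):
    f=np.load(n+'.npz');c={k:f[k] for k in('mtx','origin','attitude')};X=cloud(c,f['d'])
    return X,f['p']
def disc(X,D,L):
    # points near expected outer disc ring face
    L=np.array(L)/np.linalg.norm(L);rel=X-D;ax=rel@L;rad=np.linalg.norm(rel-ax[...,None]*L,axis=-1)
    m=(abs(ax)<.012)&(rad>.030)&(rad<.05);m[232:]=0
    q=X[m]
    for _ in range(3):
        ce=q.mean(0);n=np.linalg.svd(q-ce,full_matrices=False)[2][2];n*=np.sign(n@L)
        q=q[abs((q-ce)@n)<.003]
    e1=np.cross(n,[1,0,0]);e1/=np.linalg.norm(e1);e2=np.cross(n,e1)
    uv=np.c_[(q-ce)@e1,(q-ce)@e2].astype(np.float32);h=cv2.convexHull(uv)
    (cx,cy),rr=cv2.minEnclosingCircle(h)
    return len(q),n,ce+e1*cx+e2*cy-n*.002,rr
E
python3 - <<'E'
from lidm import *
from plan import *
X,p=meas('w6')
t,r=lidpose(S2+[0,0,.2]); D=np.array([.4648,.3425,.2522])+r.apply(Dt)
print('expected D',D);print(disc(X,D,(-.179,.984,0)))
X,p=meas('w5')
D=F-[0,0,.034]+[0,0,.1197];print('expected',D);print(disc(X,D,(0,0,1)))
E
```

```text
expected D [0.47059358 0.31130319 0.2540129 ]
(5271, array([-0.17390934,  0.98472068,  0.00898429]), array([0.47004355, 0.31209365, 0.254616  ]), 0.045368459075689316)
expected [ 0.5142 -0.0367  0.3137]
(5320, array([ 0.00515003, -0.00975969,  0.99993911]), array([ 0.51460037, -0.03731227,  0.31161191]), 0.045375797897577286)
```

move_arm:
  deltas:
    - [-0.03, 0.001, 0.03, 0, 0, 0, 0]
    - [-0.06, 0.001, 0.06, 0, 0, 0, 0]
    - [-0.083, 0.001, 0.082, 0, 0, 0, 0]
    - [-0.083, 0.001, 0.082, 0, 0, 0, 0]
    - [-0.083, 0.001, 0.082, 0, 0, 0, 0]

```text
clock: 10.25
ee_pos: [0.4643, 0.344, 0.1354]
tool_rot: [1.933, -1.622, 0.804]
force: [1.3, 0.9, -0.5]
finger_gap: 0.0095
```

```bash
python3 - <<'E'
from cell import *
from plan import *
from lidm import *
o=get_obs();print(o['clock'],o['ee_pos'],o['force'],o['finger_gap'])
look('s4','scene');look('w7')
X,p=meas('w7')
t,r=lidpose(S2); D=o['ee_pos']+R.from_rotvec(o['tool_rot']).apply(Dt)
print('expected D',D);print(disc(X,D,(-.179,.984,0)))
delta(o,t,r)
p=np.load('s4.npz')['p'];cv2.imwrite('pics/s4c.png',cv2.resize(p[190:340,400:560,::-1],None,fx=5,fy=5,interpolation=cv2.INTER_CUBIC)[:600])
E
```

```text
10.25 [0.46432808 0.34404048 0.13541426] [ 1.26137308  0.93164534 -0.54731135] 0.009516205826151347
expected D [0.47013018 0.31284775 0.13726974]
(5335, array([-0.1759716 ,  0.98435704,  0.00867277]), array([0.4697872 , 0.31412121, 0.1384319 ]), 0.04534192010760307)
d(m) [-0.0599  0.0007  0.0606] rot(deg) [-0.17 -0.08 -0.13]
```

View pics/s4c.png

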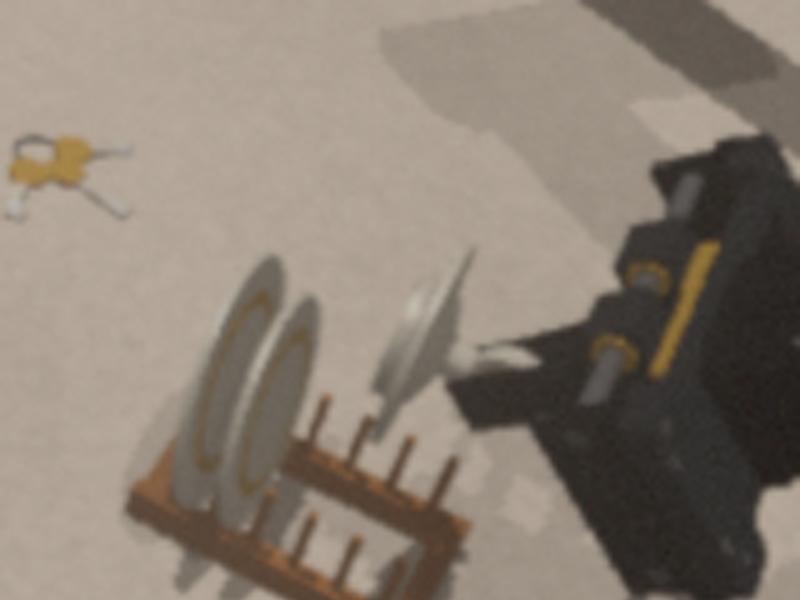

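move_arm:
  deltas:
    - [-0.015, 0.001, 0.016, 0, 0, 0, 0]
    - [-0.03, 0.001, 0.031, 0, 0, 0, 0]
    - [-0.042, 0.001, 0.043, 0, 0, 0, 0]
    - [-0.05, 0.001, 0.051, 0, 0, 0, 0]
    - [-0.055, 0.001, 0.057, 0, 0, 0, 0]
    - [-0.057, 0.001, 0.059, 0, 0, 0, 0]
    - [-0.058, 0.001, 0.06, 0, 0, 0, 0]
    - [-0.058, 0.001, 0.06, 0, 0, 0, 0]

```text
clock: 11.15
ee_pos: [0.4636, 0.3426, 0.0515]
tool_rot: [1.933, -1.623, 0.803]
force: [0.1, -0.6, -1.0]
finger_gap: 0.0101
```

```bash
python3 - <<'E'
from cell import *
from plan import *
from lidm import *
o=get_obs();print(o['clock'],o['ee_pos'],o['force'],o['finger_gap'])
look('s5','scene');look('w8')
X,p=meas('w8')
t,r=lidpose(S2); D=o['ee_pos']+R.from_rotvec(o['tool_rot']).apply(Dt)
print('expected D',D);print(disc(X,D,(-.179,.984,0)))
delta(o,t,r)
p=np.load('s5.npz')['p'];cv2.imwrite('pics/s5c.png',cv2.resize(p[220:340,400:560,::-1],None,fx=5,fy=5,interpolation=cv2.INTER_CUBIC)[:600])
E
```

```text
11.15 [0.4635839  0.34264874 0.05146167] [ 0.09939292 -0.57945523 -0.99004745] 0.010101418766602234
expected D [0.46937492 0.31145174 0.05327936]
(5141, array([-0.1757656 ,  0.98440264,  0.00760865]), array([0.46897142, 0.31219395, 0.05390614]), 0.0453740730881691)
d(m) [-0.0014 -0.0007  0.0004] rot(deg) [-0.16 -0.01 -0.14]
```

View pics/s5c.png

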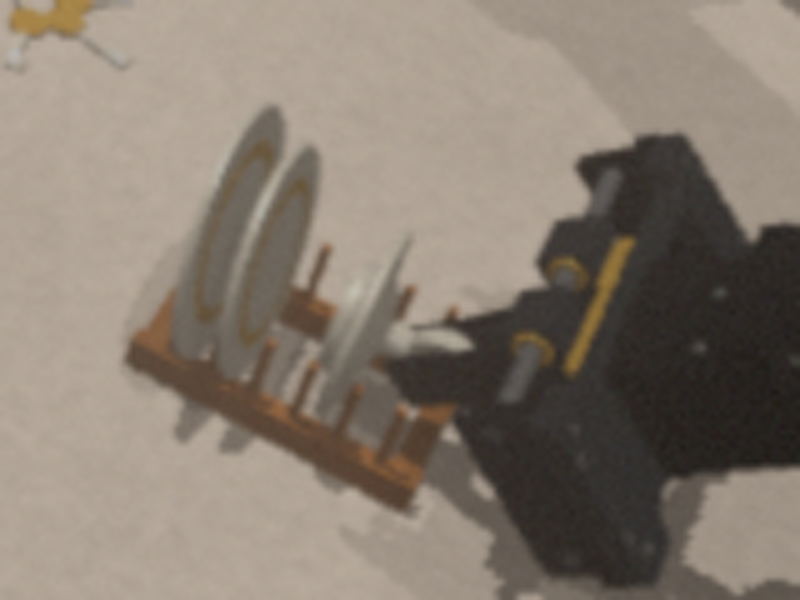

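The disc is between the tines of the second slot. I'm easing it down to contact.

move_arm:
  deltas:
    - [-0.0007, 0, 0.0007, 0, 0, 0, 0]
    - [-0.0014, 0, 0.0014, 0, 0, 0, 0]
    - [-0.0021, 0, 0.0021, 0, 0, 0, 0]
    - [-0.0021, 0, 0.0021, 0, 0, 0, 0]

```text
clock: 11.65
ee_pos: [0.4638, 0.3426, 0.049]
tool_rot: [1.933, -1.622, 0.805]
force: [2.2, 0.5, 3.3]
finger_gap: 0.0096
```

move_arm:
  deltas:
    - [0, 0, 0, 0, 0, 0, 0.15]
    - [0, 0, 0, 0, 0, 0, 0.22]
    - [0, 0, 0, 0, 0, 0, 0.22]
    - [0, 0, 0, 0, 0, 0, 0.22]
    - [0, 0, 0, 0, 0, 0, 0.22]
    - [0, 0, 0, 0, 0, 0, 0.22]

```text
clock: 12.25
ee_pos: [0.4633, 0.3423, 0.048]
tool_rot: [1.933, -1.622, 0.803]
force: [0.1, 0.7, -0.5]
finger_gap: 0.0192
```

```bash
python3 - <<'E'
from cell import *
from plan import *
from lidm import *
o=get_obs();print(o['clock'],o['ee_pos'],o['force'],o['finger_gap'])
look('s6','scene');look('w9')
X,p=meas('w9');print(disc(X,S2,(-.179,.984,0)))
p=np.load('s6.npz')['p'];cv2.imwrite('pics/s6c.png',cv2.resize(p[220:340,400:560,::-1],None,fx=5,fy=5,interpolation=cv2.INTER_CUBIC)[:600])
E
```

```text
12.25 [0.46332831 0.34228211 0.0480116 ] [ 0.1466282   0.74716012 -0.54292103] 0.019160492676427703
(1348, array([-0.17236525,  0.96493984, -0.19794274]), array([0.46849329, 0.31665567, 0.0481239 ]), 0.047351107001304626)
```

View pics/s6c.png

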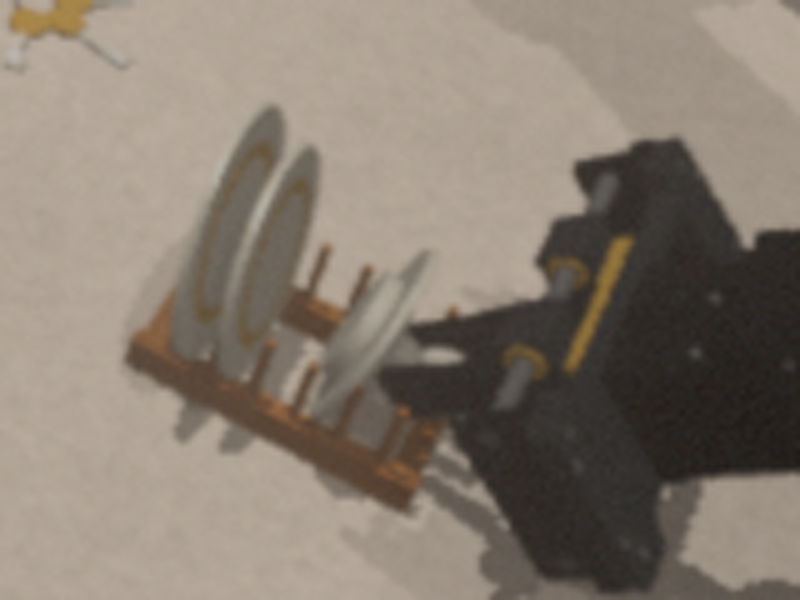

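View pics/w9.png

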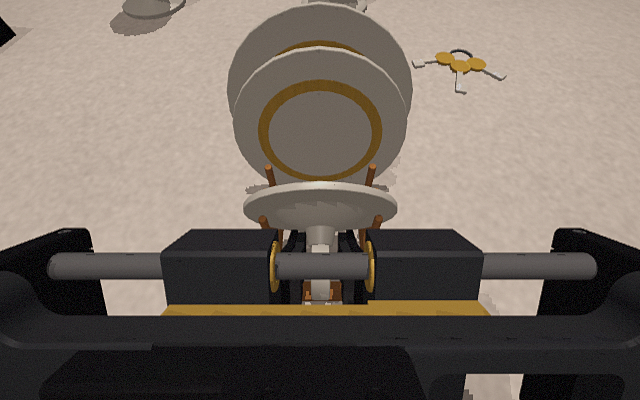

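The lid leans about 11° back on the tines at (322,200), as expected and within limits. I'm backing off along the finger axis.

move_arm:
  deltas:
    - [0, 0, -0.01, 0, 0, 0, 0.22]
    - [0, 0, -0.025, 0, 0, 0, 0.22]
    - [0, 0, -0.045, 0, 0, 0, 0.22]
    - [0, 0, -0.07, 0, 0, 0, 0.22]
    - [0, 0, -0.1, 0, 0, 0, 0.3]
    - [0, 0, -0.14, 0, 0, 0, 0.6]
    - [0, 0, -0.16, 0, 0, 0, 1]
    - [0, 0, -0.16, 0, 0, 0, 1]

```text
clock: 13.15
ee_pos: [0.4432, 0.4568, 0.1638]
tool_rot: [1.939, -1.626, 0.803]
force: [0.1, -0.0, 0.1]
finger_gap: 0.0424
```

```bash
python3 - <<'E'
from cell import *
from plan import *
from lidm import *
o=get_obs();print(o['clock'],o['ee_pos'],o['force'],o['finger_gap'],o['joints'].round(2))
look('w10');look('t2','top')
X,p=meas('w10');print(disc(X,S2-[0,0,.002],(-.172,.965,-.198)))
X,p=meas('t2')
m=np.zeros(X.shape[:2],bool);m[225:285,300:365]=1
q=X[m&(X[...,2]>.183)&(X[...,2]<.2)];print('upper rim',len(q),q[:,2].mean(),cv2.minEnclosingCircle(q[:,:2].astype(np.float32)))
cv2.imwrite('pics/t2c.png',cv2.resize(p[165:335,280:480,::-1],None,fx=3.5,fy=3.5,interpolation=cv2.INTER_CUBIC))
E
```

```text
13.15 [0.44322975 0.45679443 0.16376725] [ 0.09560513 -0.04476131  0.09834426] 0.042386114760132175 [ 1.21  0.75  0.12  0.37 -1.63 -1.15]
(1232, array([-0.17156726,  0.96335386, -0.20618928]), array([0.46817936, 0.31677439, 0.04964483]), 0.04688230901956558)
upper rim 789 0.19189513117747092 ((0.5121481418609619, -0.03451584279537201), 0.03296789526939392)
```

View pics/w10.png

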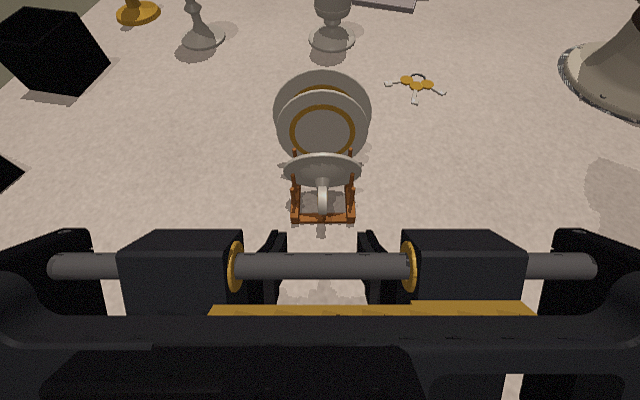

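View pics/t2c.png

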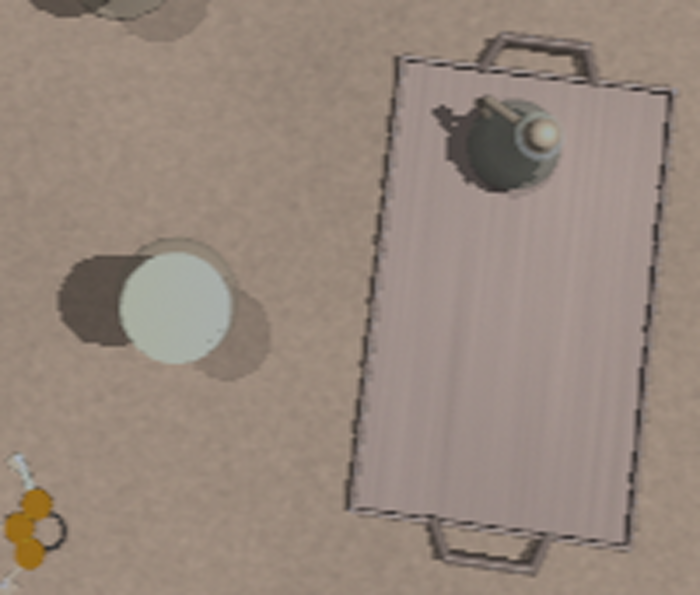

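The lid stands in slot two; its disc centre measures about (.468,.317,.050). The top view shows the upper bowl's rim at (330,253) and the tray free apart from the cruet. Next is the upper bowl.

```bash
cat >> plan.py <<'E'
ty=np.array([.131,.991,0])
Rd=ori([0,0,-1],ty)
E
python3 - <<'E'
from cell import *
from plan import *
from lidm import *
o=get_obs()
delta(o,o['ee_pos']+[0,0,.16],R.from_rotvec(o['tool_rot']))
delta(o,[.514,-.037,.32],Rd)
c=calibration('top');off=np.array([.0019,-.0027,0])
# tray corners refine via local mask of tray rim in t2
X,p=meas('t2')
g=p.astype(int)
print('cruet stopper',plane(c,[[435,203.6]],.124)+off)
cs=plane(c,np.array([[398,57],[671,92],[629,546],[349,510]])/3.5+[280,165],.010)+off;print('tray',cs,cs.mean(0))
for i in range(4): print(np.linalg.norm(cs[i]-cs[(i+1)%4]))
m=np.zeros(X.shape[:2],bool);m[185:225,405:450]=1
for a,b in((.05,.07),(.03,.05),(.115,.14)):
    q=X[m&(X[...,2]>a)&(X[...,2]<b)];print(a,len(q),q.min(0),q.max(0),q.mean(0))
E
```

```text
d(m) [ 0.113  -0.0004 -0.1133] rot(deg) [0. 0. 0.]
d(m) [0.4629 0.015  0.2372] rot(deg) [-41.99 -30.53 101.24]
cruet stopper [[ 0.61910617 -0.27593949  0.124     ]]
tray [[ 0.68607486 -0.20162518  0.01      ]
 [ 0.65808698 -0.39663289  0.01      ]
 [ 0.3386385  -0.3537299   0.01      ]
 [ 0.36413636 -0.15886774  0.01      ]] [ 0.51173418 -0.27771393  0.01      ]
0.19700590991732658
0.3223166149011921
0.19652328941664932
0.3247654493487178
0.05 180 [ 0.59287565 -0.29762675  0.05000529] [ 0.64784983 -0.24318235  0.06983708] [ 0.61575856 -0.2631246   0.06010032]
0.03 131 [ 0.58865884 -0.30414875  0.0300862 ] [ 0.65071794 -0.24255415  0.0499141 ] [ 0.61203895 -0.26167705  0.04149689]
0.115 60 [ 0.60964081 -0.28263939  0.11836915] [ 0.62783207 -0.26464413  0.12868179] [ 0.61920134 -0.2736473   0.12397283]
```

move_arm:
  deltas:
    - [0.035, 0, -0.035, 0, 0, 0, 1]
    - [0.07, 0, -0.07, 0, 0, 0, 1]
    - [0.105, 0, -0.105, 0, 0, 0, 1]
    - [0.463, 0.015, 0.237, -42, -30.5, 101.2, 1]
    - [0.463, 0.015, 0.237, -42, -30.5, 101.2, 1]
    - [0.463, 0.015, 0.237, -42, -30.5, 101.2, 1]
    - [0.463, 0.015, 0.237, -42, -30.5, 101.2, 1]
    - [0.463, 0.015, 0.237, -42, -30.5, 101.2, 1]
    - [0.463, 0.015, 0.237, -42, -30.5, 101.2, 1]
    - [0.463, 0.015, 0.237, -42, -30.5, 101.2, 1]
    - [0.463, 0.015, 0.237, -42, -30.5, 101.2, 1]
    - [0.463, 0.015, 0.237, -42, -30.5, 101.2, 1]
    - [0.463, 0.015, 0.237, -42, -30.5, 101.2, 1]
    - [0.463, 0.015, 0.237, -42, -30.5, 101.2, 1]
    - [0.463, 0.015, 0.237, -42, -30.5, 101.2, 1]
    - [0.463, 0.015, 0.237, -42, -30.5, 101.2, 1]
    - [0.463, 0.015, 0.237, -42, -30.5, 101.2, 1]
    - [0.463, 0.015, 0.237, -42, -30.5, 101.2, 1]
    - [0.463, 0.015, 0.237, -42, -30.5, 101.2, 1]
    - [0.463, 0.015, 0.237, -42, -30.5, 101.2, 1]

```text
clock: 15.25
ee_pos: [0.5144, -0.0363, 0.3199]
tool_rot: [-0.202, -3.134, 0.001]
force: [0.3, 0.4, -0.0]
finger_gap: 0.0868
```

```bash
python3 - <<'E'
from cell import *
from plan import *
from lidm import *
o=get_obs();print(o['clock'],o['ee_pos'],o['force'],o['finger_gap'],o['joints'].round(2))
look('w11')
X,p=meas('w11')
m=(abs(X[...,0]-.514)<.05)&(abs(X[...,1]+.037)<.05);m[232:]=0
q=X[m&(X[...,2]>.187)&(X[...,2]<.2)];print('upper rim',len(q),q[:,2].mean(),cv2.minEnclosingCircle(q[:,:2].astype(np.float32)),q.min(0),q.max(0))
delta(o,[.5142,-.037,.32],Rd)
E
```

```text
15.25 [ 0.51438504 -0.03629069  0.31992119] [ 0.31968998  0.38028731 -0.03069949] 0.0868089763853902 [ 0.24  0.15 -0.11  0.   -1.32 -1.94]
upper rim 3326 0.19074383559544003 ((0.5138769149780273, -0.03644367679953575), 0.033272162079811096) [ 0.48085199 -0.06935818  0.18720047] [ 0.54630575 -0.00374369  0.19340503]
d(m) [ 0.0001 -0.0007 -0.0001] rot(deg) [-0.05 -0.07  0.15]
```

View pics/w11.png

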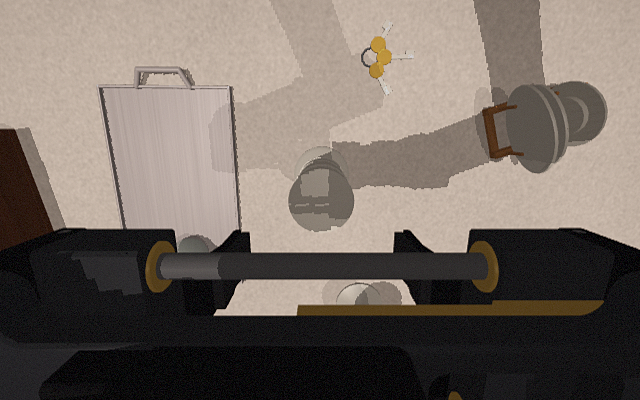

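The rim centre is at (.5139,-.0364) and z .191, directly under the tool. Descending to grip the upper bowl.

move_arm:
  deltas:
    - [0, 0, 0.04, 0, 0, 0, 1]
    - [0, 0, 0.08, 0, 0, 0, 1]
    - [0, 0, 0.11, 0, 0, 0, 1]
    - [0, 0, 0.13, 0, 0, 0, 1]
    - [0, 0, 0.14, 0, 0, 0, 1]
    - [0, 0, 0.146, 0, 0, 0, 1]
    - [0, 0, 0.146, 0, 0, 0, 1]
    - [0, 0, 0.146, 0, 0, 0, 0.6]
    - [0, 0, 0.146, 0, 0, 0, 0.6]
    - [0, 0, 0.146, 0, 0, 0, 0.6]
    - [0, 0, 0.146, 0, 0, 0, 0.6]
    - [0, 0, 0.146, 0, 0, 0, 0.6]
    - [0, 0, 0.146, 0, 0, 0, 0.6]
  force: 15

```text
clock: 16.6
ee_pos: [0.5148, -0.0367, 0.1752]
tool_rot: [0.205, 3.134, 0.0]
force: [-1.9, 0.0, 2.6]
finger_gap: 0.064
```

move_arm:
  deltas:
    - [0, 0, 0, 0, 0, 0, 0.6]
    - [0, 0, -0.006, 0, 0, 0, 0.6]
    - [0, 0, -0.014, 0, 0, 0, 0.6]
    - [0, 0, -0.024, 0, 0, 0, 0.6]
    - [0, 0, -0.045, 0, 0, 0, 0.6]
    - [0, 0, -0.075, 0, 0, 0, 0.6]
    - [0, 0, -0.1, 0, 0, 0, 0.6]
    - [0, 0, -0.1, 0, 0, 0, 0.6]
  force: 25

```text
clock: 17.4
ee_pos: [0.5165, -0.0366, 0.2792]
tool_rot: [0.204, 3.126, 0.002]
force: [0.7, 0.4, -0.8]
finger_gap: 0.0639
```

```bash
python3 - <<'E'
from cell import *
from plan import *
o=get_obs();print(o['clock'],o['ee_pos'],o['force'],o['finger_gap'])
look('s7','scene')
delta(o,[.487,-.275,.27],Rd)
E
```

```text
17.4 [ 0.51651479 -0.03656721  0.27915275] [ 0.66097658  0.42357841 -0.81233673] 0.06389450110142815
d(m) [-0.0016 -0.2403  0.0087] rot(deg) [0.12 0.53 0.07]
```

View pics/s7.png

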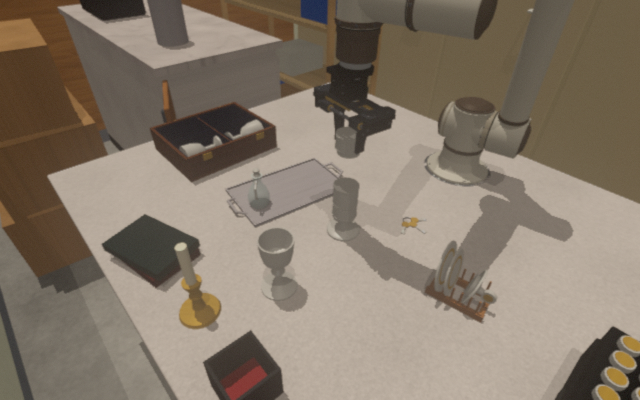

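The upper bowl hangs straight in the grip at (345,143), and the lower bowl is still seated on the cup. Carrying it to the tray.

move_arm:
  deltas:
    - [-0.0016, -0.04, 0, 0, 0.5, 0, 0.6]
    - [-0.0016, -0.085, 0, 0, 0.5, 0, 0.6]
    - [-0.0016, -0.13, 0, 0, 0.5, 0, 0.6]
    - [-0.0016, -0.175, 0, 0, 0.5, 0, 0.6]
    - [-0.0016, -0.215, 0, 0, 0.5, 0, 0.6]
    - [-0.0016, -0.24, 0.02, 0, 0.5, 0, 0.6]
    - [-0.0016, -0.24, 0.06, 0, 0.5, 0, 0.6]
    - [-0.0016, -0.24, 0.1, 0, 0.5, 0, 0.6]
    - [-0.0016, -0.24, 0.14, 0, 0.5, 0, 0.6]
    - [-0.0016, -0.24, 0.17, 0, 0.5, 0, 0.6]
    - [-0.0016, -0.24, 0.19, 0, 0.5, 0, 0.6]
    - [-0.0016, -0.24, 0.2, 0, 0.5, 0, 0.6]
    - [-0.0016, -0.24, 0.2, 0, 0.5, 0, 0.6]

```text
clock: 18.75
ee_pos: [0.4834, -0.2744, 0.0725]
tool_rot: [-0.205, -3.122, -0.003]
force: [0.6, -0.3, -1.4]
finger_gap: 0.064
```

```bash
python3 - <<'E'
from cell import *
from plan import *
o=get_obs();print(o['clock'],o['ee_pos'],o['force'],o['finger_gap'])
look('s8','scene');look('w12')
delta(o,[.487,-.275,.0372],Rd)
E
```

```text
18.75 [ 0.48337449 -0.27441426  0.072537  ] [ 0.62354385 -0.25842421 -1.42783859] 0.06400761123262579
d(m) [-0.0041 -0.0001  0.0353] rot(deg) [ 0.05 -0.75  0.02]
```

View pics/s8.png

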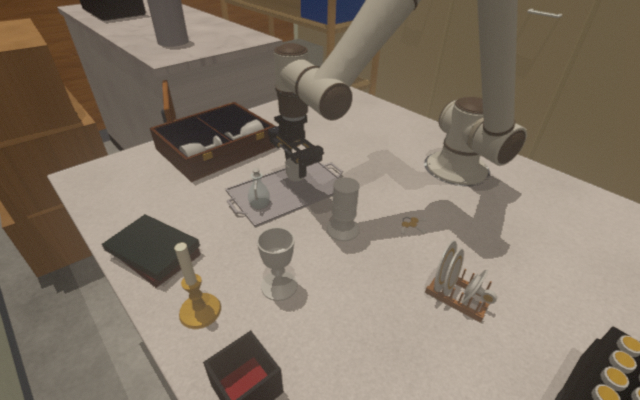

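View pics/w12.png

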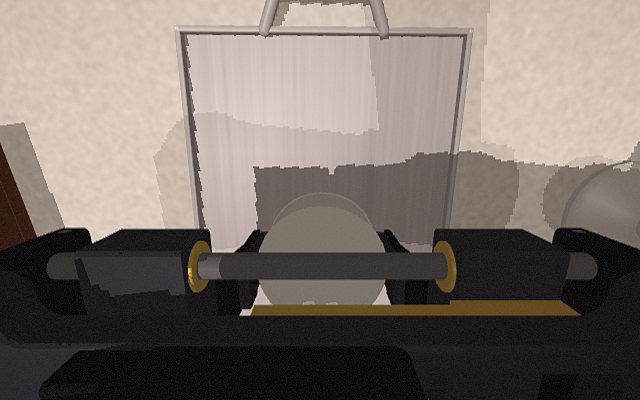

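The bowl sits over the middle of the tray, level and well clear of the cruet. Lowering it.

move_arm:
  deltas:
    - [-0.002, 0, 0.01, 0, -0.7, 0, 0.6]
    - [-0.004, 0, 0.02, 0, -0.7, 0, 0.6]
    - [-0.004, 0, 0.027, 0, -0.7, 0, 0.6]
    - [-0.004, 0, 0.031, 0, -0.7, 0, 0.6]
    - [-0.004, 0, 0.033, 0, -0.7, 0, 0.6]
    - [-0.004, 0, 0.034, 0, -0.7, 0, 0.6]
    - [-0.004, 0, 0.035, 0, -0.7, 0, 0.6]
    - [-0.004, 0, 0.035, 0, -0.7, 0, 0.6]

```text
clock: 19.65
ee_pos: [0.4886, -0.2753, 0.0397]
tool_rot: [0.205, 3.131, -0.0]
force: [-0.5, -0.2, -1.3]
finger_gap: 0.064
```

move_arm:
  deltas:
    - [0, 0, 0.001, 0, 0, 0, 0.6]
    - [0, 0, 0.002, 0, 0, 0, 0.6]
    - [0, 0, 0.003, 0, 0, 0, 0.6]
    - [0, 0, 0.003, 0, 0, 0, 0.6]

```text
clock: 20.05
ee_pos: [0.4887, -0.2753, 0.0373]
tool_rot: [0.204, 3.131, -0.001]
force: [-0.8, 1.3, 3.8]
finger_gap: 0.0636
```

move_arm:
  deltas:
    - [0, 0, 0, 0, 0, 0, 0.8]
    - [0, 0, 0, 0, 0, 0, 1]
    - [0, 0, 0, 0, 0, 0, 1]
    - [0, 0, 0, 0, 0, 0, 1]
    - [0, 0, 0, 0, 0, 0, 1]
    - [0, 0, -0.02, 0, 0, 0, 1]
    - [0, 0, -0.06, 0, 0, 0, 1]
    - [0, 0, -0.11, 0, 0, 0, 1]
    - [0, 0, -0.16, 0, 0, 0, 1]
    - [0, 0, -0.21, 0, 0, 0, 1]
    - [0, 0, -0.25, 0, 0, 0, 1]
    - [0, 0, -0.25, 0, 0, 0, 1]
    - [0, 0, -0.25, 0, 0, 0, 1]

```text
clock: 21.35
ee_pos: [0.4876, -0.275, 0.2874]
tool_rot: [0.205, 3.129, 0.0]
force: [-0.3, 1.8, -0.5]
finger_gap: 0.0867
```

```bash
python3 - <<'E'
from cell import *
from plan import *
from lidm import *
o=get_obs();print(o['clock'],o['ee_pos'],o['force'],o['finger_gap'])
look('w13')
X,p=meas('w13')
m=(abs(X[...,0]-.488)<.05)&(abs(X[...,1]+.275)<.05);m[232:]=0
q=X[m&(X[...,2]>.047)&(X[...,2]<.062)];print('upper rim',len(q),q[:,2].mean(),cv2.minEnclosingCircle(q[:,:2].astype(np.float32)))
delta(o,[.5142,-.037,.286],Rd)
E
```

```text
21.35 [ 0.48762182 -0.27504309  0.28737801] [-0.26983795  1.79787297 -0.53672799] 0.08674443189095077
upper rim 1838 0.052733873877262895 ((0.48785772919654846, -0.2745356559753418), 0.03311353921890259)
d(m) [0.0047 0.2395 0.0015] rot(deg) [0.03 0.35 0.03]
```

View pics/w13.png

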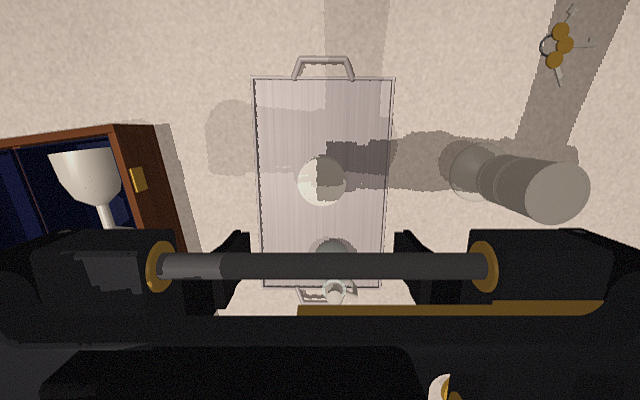

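The upper bowl stands at (.488,-.2745) with its rim at z .053, as it should. Now the lower bowl.

move_arm:
  deltas:
    - [0.005, 0.045, 0, 0, 0.3, 0, 1]
    - [0.005, 0.09, 0, 0, 0.3, 0, 1]
    - [0.005, 0.14, 0, 0, 0.3, 0, 1]
    - [0.005, 0.19, 0, 0, 0.3, 0, 1]
    - [0.005, 0.225, 0, 0, 0.3, 0, 1]
    - [0.005, 0.239, 0, 0, 0.3, 0, 1]
    - [0.005, 0.239, 0, 0, 0.3, 0, 1]
    - [0.005, 0.239, 0, 0, 0.3, 0, 1]

```text
clock: 22.2
ee_pos: [0.5133, -0.038, 0.2855]
tool_rot: [-0.205, -3.131, 0.001]
force: [-0.2, -0.8, 0.5]
finger_gap: 0.0871
```

```bash
python3 - <<'E'
from cell import *
from plan import *
from lidm import *
o=get_obs();print(o['clock'],o['ee_pos'],o['force'],o['finger_gap'])
look('w14')
X,p=meas('w14')
m=(abs(X[...,0]-.514)<.05)&(abs(X[...,1]+.037)<.05);m[232:]=0
q=X[m&(X[...,2]>.147)&(X[...,2]<.158)];print('lower rim',len(q),q[:,2].mean(),cv2.minEnclosingCircle(q[:,:2].astype(np.float32)))
delta(o,[.514,-.0367,.133],Rd)
E
```

```text
22.2 [ 0.51331628 -0.03803388  0.28547245] [-0.18502075 -0.83152441  0.50019501] 0.087149196606632
lower rim 3214 0.15075001663861878 ((0.5139349699020386, -0.03639298304915428), 0.03309488296508789)
d(m) [-0.0011  0.0015  0.1525] rot(deg) [-0.05 -0.21  0.04]
```

move_arm:
  deltas:
    - [-0.001, 0.0015, 0.045, 0, 0, 0, 1]
    - [-0.001, 0.0015, 0.085, 0, 0, 0, 1]
    - [-0.001, 0.0015, 0.115, 0, 0, 0, 1]
    - [-0.001, 0.0015, 0.135, 0, 0, 0, 1]
    - [-0.001, 0.0015, 0.147, 0, 0, 0, 1]
    - [-0.001, 0.0015, 0.152, 0, 0, 0, 1]
    - [-0.001, 0.0015, 0.152, 0, 0, 0, 1]
    - [-0.001, 0.0015, 0.152, 0, 0, 0, 0.6]
    - [-0.001, 0.0015, 0.152, 0, 0, 0, 0.6]
    - [-0.001, 0.0015, 0.152, 0, 0, 0, 0.6]
    - [-0.001, 0.0015, 0.152, 0, 0, 0, 0.6]
    - [-0.001, 0.0015, 0.152, 0, 0, 0, 0.6]
    - [-0.001, 0.0015, 0.152, 0, 0, 0, 0.6]
  force: 15

```text
clock: 23.55
ee_pos: [0.515, -0.0362, 0.1352]
tool_rot: [-0.204, -3.134, -0.0]
force: [-1.2, -0.7, 4.3]
finger_gap: 0.0649
```

move_arm:
  deltas:
    - [0, 0, 0, 0, 0, 0, 0.6]
    - [0, 0, -0.006, 0, 0, 0, 0.6]
    - [0, 0, -0.014, 0, 0, 0, 0.6]
    - [0, 0, -0.024, 0, 0, 0, 0.6]
    - [0, 0, -0.045, 0, 0, 0, 0.6]
    - [0, 0, -0.08, 0, 0, 0, 0.6]
    - [0, 0, -0.12, 0, 0, 0, 0.6]
    - [0, 0, -0.14, 0, 0, 0, 0.6]
    - [0, 0, -0.14, 0, 0, 0, 0.6]
  force: 25

```text
clock: 24.45
ee_pos: [0.5166, -0.036, 0.2786]
tool_rot: [0.204, 3.128, 0.003]
force: [-0.2, -0.5, -2.4]
finger_gap: 0.0642
```

```bash
python3 - <<'E'
from cell import *
from plan import *
o=get_obs();print(o['clock'],o['ee_pos'],o['force'],o['finger_gap'])
look('s9','scene')
delta(o,[.398,-.263,.0552],Rd)
E
```

```text
24.45 [ 0.51662893 -0.03603974  0.27862608] [-0.21772515 -0.50582612 -2.35328489] 0.06424734166636557
d(m) [ 0.0896 -0.241   0.2222] rot(deg) [0.14 0.39 0.05]
```

View pics/s9.png

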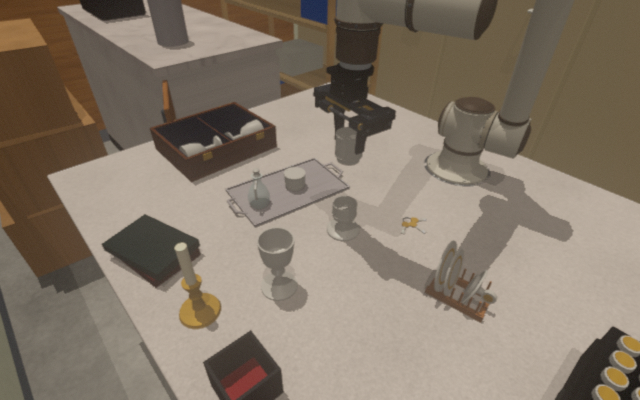

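The lower bowl is up (345,150), the cup still stands at (345,215), and the upper bowl is on the tray at (294,178). Carrying it over.

move_arm:
  deltas:
    - [0.02, -0.04, 0, 0, 0.4, 0, 0.6]
    - [0.04, -0.085, 0, 0, 0.4, 0, 0.6]
    - [0.06, -0.125, 0, 0, 0.4, 0, 0.6]
    - [0.075, -0.17, 0, 0, 0.4, 0, 0.6]
    - [0.087, -0.21, 0, 0, 0.4, 0, 0.6]
    - [0.09, -0.235, 0.01, 0, 0.4, 0, 0.6]
    - [0.09, -0.241, 0.04, 0, 0.4, 0, 0.6]
    - [0.09, -0.241, 0.08, 0, 0.4, 0, 0.6]
    - [0.09, -0.241, 0.12, 0, 0.4, 0, 0.6]
    - [0.09, -0.241, 0.15, 0, 0.4, 0, 0.6]
    - [0.09, -0.241, 0.175, 0, 0.4, 0, 0.6]
    - [0.09, -0.241, 0.185, 0, 0.4, 0, 0.6]
    - [0.09, -0.241, 0.185, 0, 0.4, 0, 0.6]

```text
clock: 25.8
ee_pos: [0.3923, -0.2629, 0.0876]
tool_rot: [-0.205, -3.121, -0.003]
force: [0.4, 1.1, -0.8]
finger_gap: 0.0643
```

```bash
python3 - <<'E'
from cell import *
from plan import *
o=get_obs();print(o['clock'],o['ee_pos'],o['force'],o['finger_gap'])
look('s10','scene')
delta(o,[.398,-.263,.0552],Rd)
E
```

```text
25.8 [ 0.39229989 -0.26287491  0.08763084] [ 0.40473037  1.13911263 -0.77449513] 0.06431791941619645
d(m) [-0.0061  0.0006  0.0323] rot(deg) [ 0.06 -0.8   0.02]
```

View pics/s10.png

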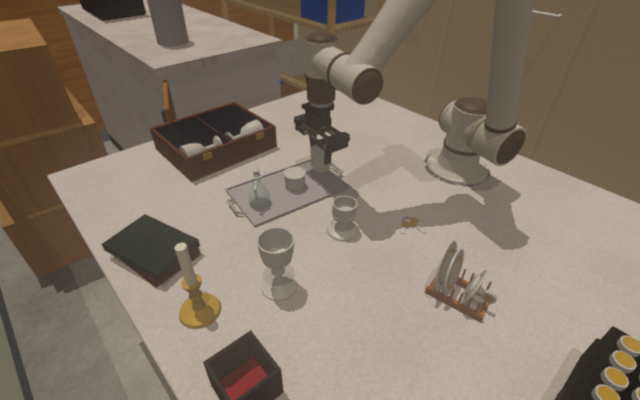

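The lower bowl (320,158) is over the tray's near end, clear of the upper bowl (294,178). Lowering it.

move_arm:
  deltas:
    - [-0.003, 0, 0.008, 0, -0.8, 0, 0.6]
    - [-0.006, 0, 0.016, 0, -0.8, 0, 0.6]
    - [-0.006, 0, 0.023, 0, -0.8, 0, 0.6]
    - [-0.006, 0, 0.027, 0, -0.8, 0, 0.6]
    - [-0.006, 0, 0.029, 0, -0.8, 0, 0.6]
    - [-0.006, 0, 0.03, 0, -0.8, 0, 0.6]
    - [-0.006, 0, 0.03, 0, -0.8, 0, 0.6]

```text
clock: 26.55
ee_pos: [0.3998, -0.2642, 0.0596]
tool_rot: [0.205, 3.129, -0.001]
force: [-1.0, 0.2, -2.0]
finger_gap: 0.0647
```

move_arm:
  deltas:
    - [0, 0, 0.0015, 0, 0, 0, 0.6]
    - [0, 0, 0.003, 0, 0, 0, 0.6]
    - [0, 0, 0.004, 0, 0, 0, 0.6]
    - [0, 0, 0.0045, 0, 0, 0, 0.6]

```text
clock: 26.95
ee_pos: [0.4, -0.2642, 0.0553]
tool_rot: [0.205, 3.129, -0.001]
force: [0.4, 1.5, 2.5]
finger_gap: 0.0647
```

move_arm:
  deltas:
    - [0, 0, 0.0005, 0, 0, 0, 0.6]
    - [0, 0, 0.0005, 0, 0, 0, 0.8]
    - [0, 0, 0, 0, 0, 0, 1]
    - [0, 0, 0, 0, 0, 0, 1]
    - [0, 0, 0, 0, 0, 0, 1]
    - [0, 0, 0, 0, 0, 0, 1]
    - [0, 0, -0.02, 0, 0, 0, 1]
    - [0, 0, -0.06, 0, 0, 0, 1]
    - [0, 0, -0.11, 0, 0, 0, 1]
    - [0, 0, -0.16, 0, 0, 0, 1]
    - [0, 0, -0.21, 0, 0, 0, 1]
    - [0, 0, -0.23, 0, 0, 0, 1]
    - [0, 0, -0.23, 0, 0, 0, 1]
    - [0, 0, -0.23, 0, 0, 0, 1]

```text
clock: 28.35
ee_pos: [0.398, -0.2637, 0.2846]
tool_rot: [0.205, 3.13, 0.001]
force: [-0.6, 0.1, -0.8]
finger_gap: 0.0873
```

```bash
python3 - <<'E'
from cell import *
from plan import *
from lidm import *
o=get_obs();print(o['clock'],o['ee_pos'],o['force'],o['finger_gap'])
look('w15');look('s11','scene');look('t3','top')
X,p=meas('w15')
for n,x,y,z in(('lower',.40,-.264,.072),('upper',.488,-.275,.054)):
    m=(abs(X[...,0]-x)<.045)&(abs(X[...,1]-y)<.045);m[232:]=0
    q=X[m&(abs(X[...,2]-z)<.007)];print(n,len(q),cv2.minEnclosingCircle(q[:,:2].astype(np.float32)),q[:,2].mean())
X,p=meas('t3');off=np.array([.0019,-.0027])
for n,x,y,z,w in(('lower',.40,-.264,.072,.045),('upper',.488,-.275,.054,.042),('cup',.514,-.037,.094,.06)):
    m=(abs(X[...,0]-x)<w)&(abs(X[...,1]-y)<w)
    q=X[m&(abs(X[...,2]-z)<.007)];c=cv2.minEnclosingCircle(q[:,:2].astype(np.float32));
    A=np.c_[q[:,:2],np.ones(len(q))];k=np.linalg.lstsq(A,q[:,2],rcond=None)[0]
    print('top',n,len(q),np.array(c[0])+off,c[1],q[:,2].mean(),'tilt',np.hypot(k[0],k[1]).round(3))
E
```

```text
28.35 [ 0.39804078 -0.26366201  0.28460596] [-0.57058048  0.06072743 -0.80416796] 0.08728936802120864
lower 2035 ((0.39892077445983887, -0.263245165348053), 0.03313077241182327) 0.0707034018884072
upper 243 ((0.467038631439209, -0.27131786942481995), 0.025531306862831116) 0.052583255248711096
top lower 241 [ 0.40407495 -0.26381957] 0.03150058910250664 0.07200699937518358 tilt 0.035
top upper 608 [ 0.48757587 -0.27468222] 0.03313079848885536 0.05394240855551503 tilt 0.001
top cup 114 [ 0.51389049 -0.03704855] 0.03187072277069092 0.09399723288090107 tilt 0.007
```

View pics/s11.png

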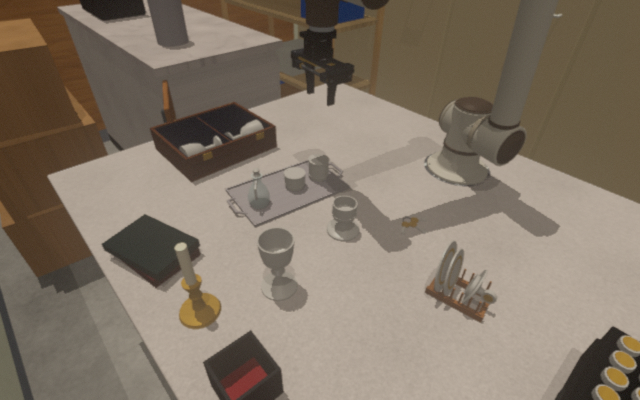

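View pics/w15.png

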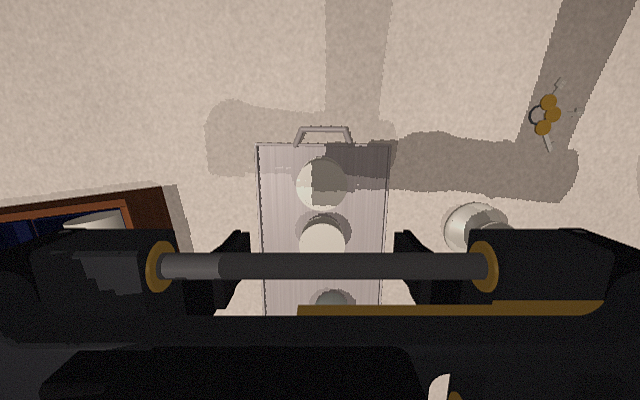

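Both bowls stand on the tray, with the lower at (323,185) and the upper at (322,238) in the wrist view. The cup stands where it was, and the lid is in the rack (scene 480,288). Last checks before handing in.

```bash
python3 - <<'E'
from cell import *
from plan import *
from lidm import *
X,p=meas('w15')
m=(abs(X[...,0]-.399)<.045)&(abs(X[...,1]+.264)<.045);m[232:]=0
q=X[m&(abs(X[...,2]-.072)<.007)];A=np.c_[q[:,:2],np.ones(len(q))];k=np.linalg.lstsq(A,q[:,2],rcond=None)[0];print('lower tilt',np.hypot(k[0],k[1]))
X,p=meas('s11')
D=np.array([.4685,.316,.05]);rel=X-D
q=X[(np.linalg.norm(rel,axis=-1)<.05)&(X[...,2]>.06)];print('lid top part',len(q),q.mean(0),q[:,2].max())
X0=cloud(calibration('top'),np.load('top0.npy'));X,p=meas('t3')
for n,b in(('patens',(235,305,195,220)),('cruet',(190,225,405,445)),('chalice',(120,170,290,335))):
    a=X[b[0]:b[1],b[2]:b[3]];c=X0[b[0]:b[1],b[2]:b[3]];
    print(n,*[z[(z[...,2]>.06)&(z[...,2]<.2)].mean(0).round(4) for z in(c,a)])
m=(abs(X[...,0]-.468)<.06)&(abs(X[...,1]-.33)<.045)&(X[...,2]>.07);q=X[m];print('lid top rim',len(q),q.mean(0),q.max(0))
print(get_obs()['clock'],sign_off())
E
```

```text
lower tilt 0.0011214706661735862
lid top part 224 [0.47781239 0.31947164 0.07526546] 0.095869133266547
patens [0.4788 0.2547 0.0968] [0.4784 0.2546 0.0969]
cruet [ 0.6192 -0.2667  0.0906] [ 0.6193 -0.2666  0.0907]
chalice [0.766  0.0043 0.113 ] [0.7658 0.0042 0.113 ]
lid top rim 260 [0.46643427 0.32263281 0.08131401] [0.50510991 0.33317873 0.09644586]
the job is handed in; nothing more can be done
28.5 None
```

The stack is taken apart as asked, and I handed the job in at 28.5 s of the 67 s allowed. No verdict came back, so everything below is from my own measurements.

- **Lid:** it stands on edge in the rack's second slot (x = -19 mm), lowered until it touched the rails and let go. It leans about 12° back against the tines, so its axis is about 78° from vertical. Its disc centre measured (0.468, 0.317, 0.050) m. The camera saw its top edge at 96 mm at the end.
- **Bowls:** both were lowered onto the tray until they touched, then released. The upper bowl is at (0.488, -0.275) m and the lower at (0.399, -0.263) m, about 90 mm apart. The upper bowl is about 130 mm from the cruet, and both rims are level to about 0.001 rad.
- **Footed cup:** it is still upright where it started, with its rim at 94 mm.
- **Patens, cruet and chalice:** their measured positions changed by less than 1 mm.

**One disagreement:** the overhead view of the lower bowl was partly blocked by the arm. It read about 5 mm off in x and 0.035 rad tilted. I relied on the clear wrist view instead.

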